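# Set up the membrane filter bench from a stack

## Robot

A 7-joint arm with a two-finger parallel gripper is mounted at the origin on the work surface. World frame = base frame: x ahead of the robot, y to its left, z up, the work surface at z = 0. Lengths are in mm, angles in rad, forces in N, time in s.
With the tool pointing down it reaches from about 350 to 900 mm from the base axis. Payload 7.2 kg.
Tool frame: the origin (TCP) lies midway between the tips of the shut fingers; the grasp point (between the pads) lies 19 mm behind it (arm.grip_point_offset is the distance from the TCP to the grasp point, in mm); x points along the fingers, z is the direction in which the jaws open and shut, and the axes are right-handed (so a half turn about x gives the same grasp; the last joint's range is limited). The gripper opens to 85 mm and grips with 20 to 120 N. Pads are 22 mm wide; open, the fingers measure 114 mm over their backs; the gripper's body (76 mm by 85 mm) begins 54 mm behind the grasp point. The pads swing forward as they close: fully open they stand 13 mm farther back than shut.
Start: joints at [-1.3, 0.411, -0.013, 1.596, 0.006, 1.134, -0.082], TCP at [207.732, 589.471, 231.297] pointing down, gripper open.
Joint ranges: [-2.95, 2.95], [-0.29, 1.99], [-1.47, 1.44], [0.14, 2.54], [-1.03, 4.17], [0.13, 1.85], [-2.86, 2.86]. Speed limits (rad/s): [2.39, 2.39, 3.01, 3.01, 3.14, 3.14, 3.14].

## Interface

Orientations are given as a rotation vector (axis times angle).
In Python, from rig import arm, read_camera gives the robot as it stands.
- The arm moves only by the tool drive_tool, never from a script. Its argument "commands" is a list of rows, each a list of 2 entries, a list of its own where there are three numbers: the shift along the tool's x, y, z in mm, then the turn, a rotation vector about the tool's x, y, z in degrees. In form: [[[dx, dy, dz], [wx, wy, wz]], ...]. A call has 1 to 8 rows; each row shifts and turns the pose as measured when the row begins, along the tool's axes as they then stand; what a row does not reach is not made up. A row lasts 1/8 s, in which the tool goes at most 62.5 mm and 10.7 degrees, less where a joint would pass 70% of its speed; a pose out of reach is approached as far as the arm can. A call is refused whole if a number of a shift passes 62.5 or a number of a turn 10.7, either way. A call with a gripper value outside its range is refused whole. "fingers" is the finger opening in mm, from 0 to 85.4, set as the call begins (left out, the last holds). The fingers move at their own pace and stop on an object; "force" is the grip in N (left out, the last holds). Time passes only in rows, so rows that do not move let the fingers close. It gives the time, the measured TCP pose, the force and the opening at its end, in the units of the state.
- arm.get_obs(): the state, without advancing time (a new reading comes with each control period).
- read_camera(name): name is "side" or "top" or "wrist"; returns a dict with "color" (420x560x3 uint8, red, green, blue), "K" (3x3 intrinsics, pixels), "R" (3x3) and "t" (3): a world point X has camera coordinates R X + t; the wrist camera has in their place "tool_from_camera" (4x4, takes a point from camera to tool coordinates, whose origin is the TCP and whose axes are the tool frame's). Camera axes: x right, y down, z forward; pixel columns grow to the right and rows downward; lengths in mm; the calibration is good to about 2 mm. A picture is of the moment at which its call begins: read the wrist's pose just before it. There is no depth.
- arm.close_job(): hands the job in, once; it reports no verdict.
The state is a dict: "t": time; "joints": joint angles; "joint_vel": joint speeds; "joint_torque": joint torques, N m; "ee_pos": TCP position; "ee_rot": TCP orientation; "wrist_force": force on the tool from outside, world axes, zero at the start; "ft_torque": the same for the moment, N m; "width": finger opening in mm.
Only numpy, scipy, OpenCV 4.12 (cv2) and the standard library are available. Lean on these libraries where they do the work, as an engineer would, in place of code of your own. Each camera call takes 0.05 s, during which the arm holds its last target.

## Task

Take the little stack on the lab bench apart and set each piece in its own place, upright and down on the floor of that place: the metal tin in the wooden stand with the small round well, the glass dish in the wooden stand with the wide round well, and the square filter cassette in the pocket of the metal filter holder. Slide the holder's gate aside to let the cassette in, and slide it fully shut over the cassette afterwards. The dish is glass: set it down gently and never tip it over; do not disturb the bottle and the jar standing by.

Things in the scene. Friction and masses are not known exactly. Their poses are not given: they have to be found in the camera images.
- tin_mid (a point): Round plain metal tin with lid, diameter 34 mm, 26 mm tall, about 50 g; top of the stack at the start. The point is its centre, half-way up (13 mm above its underside); z is its axis, upwards.
- dish_mid (a point): Round covered glass dish, diameter 54 mm, 22 mm tall, with a cream layer inside, about 70 g; middle of the stack at the start, resting on the cassette. The point is its centre, half-way up (11 mm above its underside); z is its axis, upwards.
- cassette_mid (a point): Square filter cassette of plain grey plastic, 62 x 62 mm, 22 mm tall, with a thin black seam round its sides, about 90 g; bottom of the stack at the start, lying on the bench. The point is its centre, half-way up (11 mm above its underside); x and y are square to its sides (it may go in by any of its four ways round), z is up.
- small_stand: Fixed square wooden stand 78 x 78 x 14 mm with one round well of diameter 50 mm in its middle, 8 mm deep (the well's floor is 6 mm above the bench): place of the tin. Origin at the centre of its underside, on the bench; z up.
- wide_stand: Fixed square wooden stand 100 x 100 x 14 mm with one round well of diameter 72 mm in its middle, 8 mm deep (the well's floor is 6 mm above the bench): place of the dish. Origin at the centre of its underside, on the bench; z up.
- holder: Fixed aluminium filter holder, 192 x 104 mm, with a square pocket 76 x 76 mm open at the top: place of the cassette. Pocket floor 8 mm, tops of its walls (8 mm thick) 16 mm above the bench. Origin on the bench under the pocket's centre; x, y square to its sides, z up. The gate slides on a solid dark bed 34 mm high, 104 mm wide, from x = 46 to 142 mm (roughly away from the robot).
- gate_tab (a point): Centre of the gate's black grip tab: an upright block 36 (x) x 14 (y) x 30 mm tall, its top 70 mm above the bench; axes as the holder's. It stands in the middle of the gate, a steel plate 75 (x) x 104 (y) x 6 mm, underside 34 mm above the bench (4 mm over a seated cassette). Gate shut: the tab is at x = 32.5 mm, y = 0 in the holder's frame; it moves with the gate.
- gate (a joint): Slide of the gate along the holder's +x, in m: 0 = fully shut (the plate covers the pocket from 5 mm on the near side of its centre to its far wall), 0.07 = fully open (pocket quite free). It starts shut or nearly so, stays where it is left, and needs about 1.5 N to move. End stops at both ends.
- bottle: Bystander: white plastic bottle with grey cap, diameter 70 mm, 130 mm tall, loose, to be left alone. Origin at the centre of its underside.
- jar: Bystander: small glass jar with black cap, diameter 56 mm, 75 mm tall, loose, to be left alone. Origin at the centre of its underside.
Mind the look-alikes: they are no part of the job. What is shaped like the wide_stand but green is not meant.

How it is judged:
By the outcome, as a careful person would: the job done as asked, in the order asked, and still so for the second after the job is handed in, with the robot touching nothing.
It also fails if it takes over 109 s, if anything falls off the work surface, if the arm or the gripper's body presses on something with over 40 N, if the wrist force passes 120 N, or if a joint passes its speed limit or range.

## Working session

There is one attempt and no reset: what is moved stays moved. The work goes in short steps, Python scripts to look and compute and a tool call to move; the robot and the scene stay as the last step left them, time stands still between calls to the robot, and variables do not carry over. Pictures are saved under pics/ and viewed, and the job is handed in when it is done.

Besides the shell and the picture viewer there is one more tool, called after "Call:" as name([rows], argument=value, ...), one row to a line, values as JSON. drive_tool: Moves the arm, as the interface text tells. Its arguments: {"type":"object","properties":{"commands":{"type":"array","items":{"type":"array"}},"fingers":{"type":"number"},"force":{"type":"number"}},"required":["commands"]}

```bash
mkdir -p pics; ls; cat > h.py <<'E'
import numpy as np,cv2
from rig import arm, read_camera
def snap(n,f):
    o=arm.get_obs(); c=read_camera(n); cv2.imwrite('pics/'+f,c['color'][:,:,::-1]); np.savez('pics/'+f[:-4]+'.npz',ee=o['ee_pos'],rot=o['ee_rot'],**c); return o,c
E
python3 - <<'E'
from h import *
for n in ['side','top','wrist']:
    o,c=snap(n,n+'0.png')
    print(n,{k:v for k,v in c.items() if k!='color'})
print(o)
E
```

```text
pics
side {'K': array([[458.14403031,   0.        , 283.15658168],
       [  0.        , 458.14403031, 208.7345328 ],
       [  0.        ,   0.        ,   1.        ]]), 'R': array([[ 0.82389318, -0.56668184, -0.00846868],
       [-0.38170558, -0.54378873, -0.74739191],
       [ 0.41892825,  0.61900364, -0.66432945]]), 't': array([-378.59237487,  243.72857211, 1095.97222761])}
top {'K': array([[433.30462128,   0.        , 281.30700692],
       [  0.        , 433.30462128, 209.10346631],
       [  0.        ,   0.        ,   1.        ]]), 'R': array([[ 0.00756825, -0.99995694, -0.00537018],
       [-0.99814456, -0.00722985, -0.06045799],
       [ 0.06041656,  0.00581778, -0.9981563 ]]), 't': array([-1.14039046e-01,  4.58589179e+02,  1.43887852e+03])}
wrist {'K': array([[324.61592206,   0.        , 281.10431125],
       [  0.        , 324.61592206, 208.65667234],
       [  0.        ,   0.        ,   1.        ]]), 'tool_from_camera': array([[-1.03752784e-03, -3.16249580e-01,  9.48675459e-01,
        -1.42665144e+02],
       [ 6.48897709e-04, -9.48675983e-01, -3.16249045e-01,
       
[... 160 characters left out ...]
0,
         1.00000000e+00]])}
{'t': 0.1, 'joints': array([-1.3002172 ,  0.41186396, -0.01270944,  1.59698804,  0.00563039,
        1.13428823, -0.08221056]), 'joint_vel': array([ 0.00070884, -0.00280812,  0.00196566, -0.0024639 ,  0.00102507,
       -0.00060929,  0.00061189]), 'joint_torque': array([ 3.15181191e-03, -6.01825047e+01,  6.84614740e-01, -3.00091946e+01,
        1.40074524e-02,  6.44660118e-03, -1.11550577e-05]), 'ee_pos': array([207.60466955, 589.02629003, 230.49840393]), 'ee_rot': array([-0.9571084 ,  1.35180966,  0.95548565]), 'wrist_force': array([ 0.45063415, -0.04340295, -0.67432547]), 'ft_torque': array([-0.02068856,  0.04328409,  0.05520264]), 'width': 85.51141732863397}
```

View pics/side0.png

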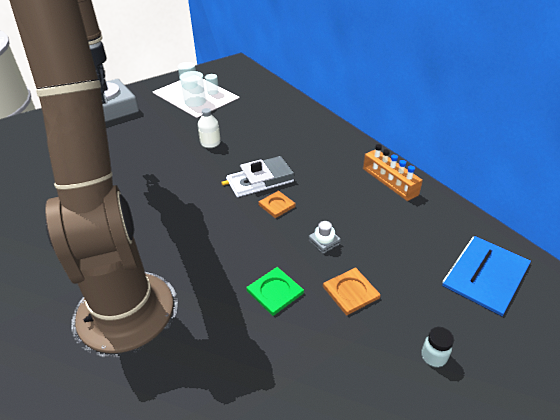

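View pics/top0.png

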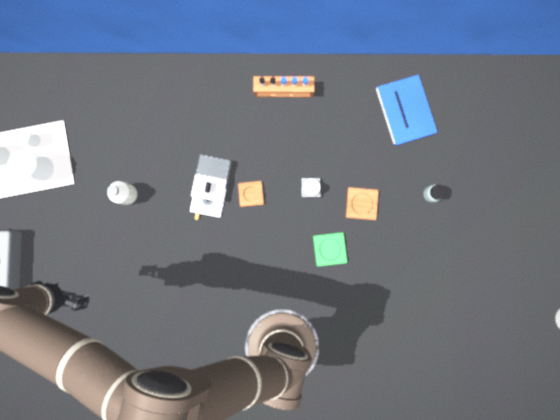

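View pics/wrist0.png

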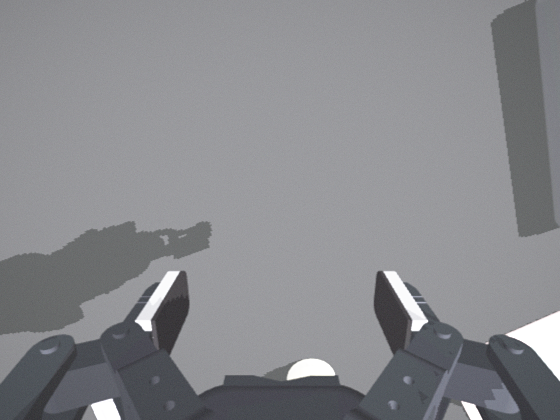

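The overview shows the holder at top (210,187), the small wooden stand at (250,194), the stack at (311,187), the wide wooden stand at (362,204) and the green decoy at (330,249). The bottle is at (122,192) and the jar at (437,193). I'll take coarse positions from these two views.

```bash
cat >> h.py <<'E'
from scipy.spatial.transform import Rotation as Ro
def ray(d,uv):
    K=d['K']; v=np.linalg.solve(K,np.array([uv[0],uv[1],1.]))
    if 'tool_from_camera' in d:
        T=d['tool_from_camera']; Rw=Ro.from_rotvec(d['rot']).as_matrix()
        return Rw@T[:3,3]+d['ee'], Rw@(T[:3,:3]@v)
    R=d['R'];t=d['t']; return -R.T@t, R.T@v
def onz(d,uv,z):
    o,r=ray(d,uv); return o+r*(z-o[2])/r[2]
def ld(f): return dict(np.load('pics/'+f+'.npz'))
def blobs(img,lo,hi,amin=30):
    hsv=cv2.cvtColor(img,cv2.COLOR_RGB2HSV); m=cv2.inRange(hsv,np.array(lo),np.array(hi))
    cs,_=cv2.findContours(m,cv2.RETR_EXTERNAL,cv2.CHAIN_APPROX_NONE)
    return [c for c in sorted(cs,key=cv2.contourArea,reverse=True) if cv2.contourArea(c)>amin]
E
python3 - <<'E'
from h import *
np.set_printoptions(precision=1,suppress=True)
d=ld('top0')
print(Ro.from_rotvec(d['rot']).as_matrix())
for c in blobs(d['color'],(5,120,90),(20,255,255)):
    r=cv2.minAreaRect(c); print(r, onz(d,r[0],14), [np.linalg.norm(onz(d,a,14)-onz(d,b,14)) for a,b in zip(cv2.boxPoints(r)[:2],cv2.boxPoints(r)[1:3])])
for nm,uv,z in [('stack',(312,187),60),('holder tab',(208,187),70),('plate c',(209,183),40),('jar',(437,193),75),('bottle',(122,192),130)]: print(nm,onz(d,uv,z))
im=d['color'][130:260,90:460]; cv2.imwrite('pics/topz.png',cv2.resize(im,None,fx=2.1,fy=2.1,interpolation=cv2.INTER_CUBIC)[:,:,::-1])
im=ld('side0')['color'][130:320,180:400]; cv2.imwrite('pics/sidez.png',cv2.resize(im,None,fx=3,fy=3,interpolation=cv2.INTER_CUBIC)[:,:,::-1])
E
```

```text
[[-0.  -0.9  0.3]
 [-0.   0.3  0.9]
 [-1.  -0.  -0. ]]
((283.5, 94.0), (4.0, 57.0), 90.0) [851.5  -1.2  14. ] [np.float64(194.2616475653172), np.float64(13.871966797302951)]
stack [528.6 -96.3  60. ]
holder tab [525.1 240.7  70. ]
plate c [541.8 242.9  40. ]
jar [ 510.3 -496.8   75. ]
bottle [501.1 496.5 130. ]
```

View pics/topz.png

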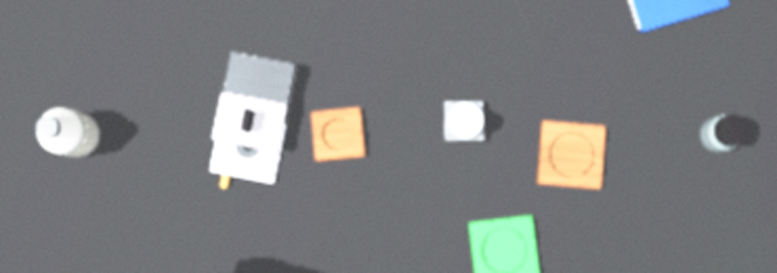

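View pics/sidez.png

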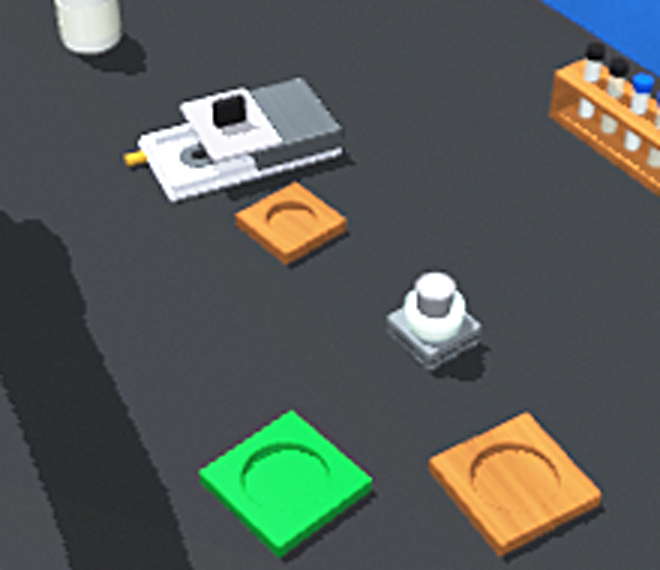

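```bash
cat >> h.py <<'E'
def plan(tgt=None,yaw=None):
    """yaw deg: direction of tool z(jaw) in world, measured from +y ccw. prints turn & remaining shift (in axes after turn)"""
    o=arm.get_obs(); R=Ro.from_rotvec(o['ee_rot']).as_matrix(); p=o['ee_pos']
    cy=np.degrees(np.arctan2(-R[0,2],R[1,2]))
    Rt=R
    if yaw is not None:
        a=np.radians(yaw); z=np.array([-np.sin(a),np.cos(a),0]); x=np.array([0,0,-1.]); Rt=np.c_[x,np.cross(z,x),z]
    w=np.degrees(Ro.from_matrix(R.T@Rt).as_rotvec())
    print('t%.2f'%o['t'],'pos',p.round(1),'yaw %.1f'%cy,'down-err',np.degrees(np.arccos(-R[2,0])).round(2),'turn',w.round(1),'w',round(o['width'],1),'F',o['wrist_force'].round(1))
    if tgt is not None:
        print('shift after turn',(Rt.T@(np.array(tgt)-p)).round(1),' before turn',(R.T@(np.array(tgt)-p)).round(1))
E
python3 -c "
from h import *
plan((480,80,260),0)"
```

```text
t0.15 pos [207.6 589.1 230.6] yaw -19.4 down-err 0.07 turn [-19.4  -0.1  -0. ] w 85.7 F [ 0.3  0.1 -0.5]
shift after turn [ -29.4 -272.4 -509.1]  before turn [ -28.8 -426.1 -389.7]
```

Call:
drive_tool([
  [[-10, 0, 0], [-9.7, 0, 0]],
  [[-10, 0, 0], [-9.7, 0, 0]],
  [[-9, -26, -50], [0, 0, 0]],
  [[0, -32, -60], [0, 0, 0]],
  [[0, -32, -60], [0, 0, 0]],
  [[0, -32, -60], [0, 0, 0]],
  [[0, -32, -60], [0, 0, 0]],
  [[0, -32, -60], [0, 0, 0]],
])

```text
t: 1.15
ee_pos: [384.6, 262.6, 258.3]
ee_rot: [-1.225, 1.204, 1.224]
wrist_force: [0.8, 0.7, -0.1]
width: 85.2
```

Call:
drive_tool([
  [[0, -32, -60], [0, 0, 0]],
  [[0, -32, -60], [0, 0, 0]],
  [[0, -10, -20], [0, 0, 0]],
  [[0, 0, 0], [0, 0, 0]],
])

```text
t: 1.65
ee_pos: [457.0, 127.8, 258.8]
ee_rot: [-1.22, 1.207, 1.217]
wrist_force: [-0.6, 0.4, 0.1]
width: 85.3
```

```bash
python3 -c "
from h import *
plan((480,80,260),0)
snap('wrist','w1.png')"
```

```text
t1.65 pos [457.  127.8 258.8] yaw 0.7 down-err 0.23 turn [ 0.7 -0.2 -0.1] w 85.3 F [-0.6  0.4  0.1]
shift after turn [ -1.2 -23.  -47.8]  before turn [ -1.1 -22.4 -48.1]
```

View pics/w1.png

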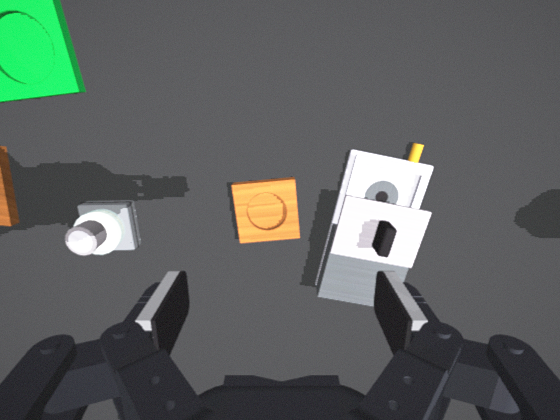

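```bash
python3 - <<'E'
from h import *
np.set_printoptions(precision=1,suppress=True)
d=ld('w1')
for c in blobs(d['color'],(5,100,60),(22,255,255),500):
    r=cv2.minAreaRect(c); b=cv2.boxPoints(r); P=[onz(d,q,14) for q in b]; print(r[0], onz(d,r[0],14)[:2], np.array(P)[:,:2].ravel(), [np.linalg.norm(P[i]-P[i-1]) for i in range(2)])
im=d['color'][130:320,300:450]; cv2.imwrite('pics/hz.png',cv2.resize(im,None,fx=3,fy=3,interpolation=cv2.INTER_CUBIC)[:,:,::-1])
im=d['color'][190:265,50:150]; cv2.imwrite('pics/sz.png',cv2.resize(im,None,fx=6,fy=6,interpolation=cv2.INTER_CUBIC)[:,:,::-1])
E
```

```text
(265.32379150390625, 210.06146240234375) [507.2 107.1] [471.8  64.4 463.5 143.  544.7 152.3 554.1  68.6] [np.float64(82.43036057060566), np.float64(79.0211399506674)]
(9.0, 186.0) [ 480.  -208.8] [ 431.2 -207.1  430.9 -185.7  532.9 -210.6  533.2 -233.7] [np.float64(105.48927626556065), np.float64(21.37979543206909)]
```

View pics/hz.png

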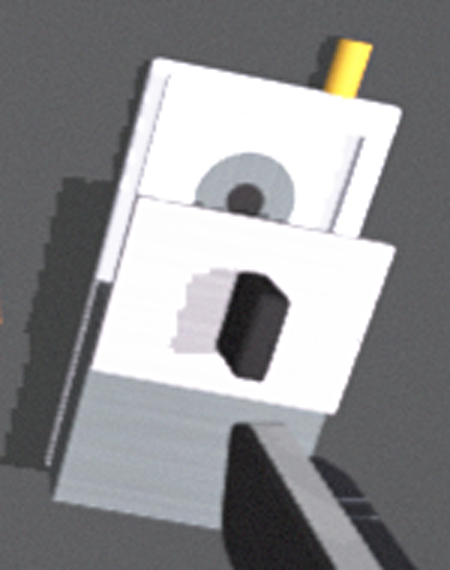

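View pics/sz.png

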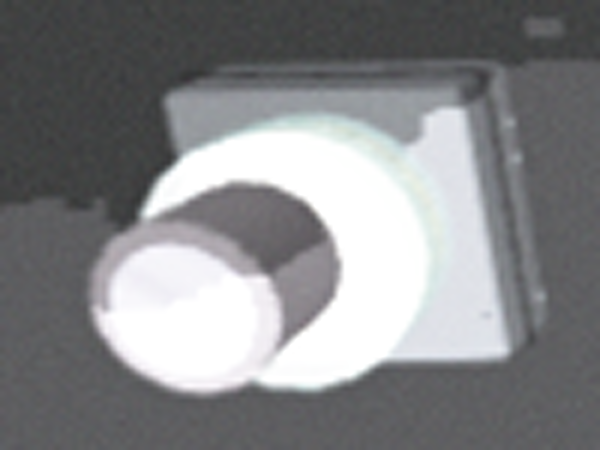

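```bash
python3 - <<'E'
from h import *
np.set_printoptions(precision=1,suppress=True)
d=ld('w1')
P=np.array([onz(d,q,40)[:2] for q in [(348.3,195.7),(431.7,212.3),(411.7,267.7),(332.7,254.3)]])
B=np.array([onz(d,q,16)[:2] for q in [(351.7,149.3),(434,167.3)]])
print(P,P.mean(0),np.linalg.norm(P-np.roll(P,-1,0),axis=1)); print(B,np.linalg.norm(B[1]-B[0]))
for e in (P[1]-P[0],P[2]-P[3],B[1]-B[0]): print('yaw of y',np.degrees(np.arctan2(-e[0],e[1])))
for e in (P[3]-P[0],P[2]-P[1]): print('yaw of x',np.degrees(np.arctan2(e[1],e[0])))
a=np.radians(-11.5);ux=np.array([np.cos(a),np.sin(a)])
print('holder origin from B', B.mean(0)+46*ux,'from plate if shut',P.mean(0)-32.5*ux)
E
```

```text
[[479.6 204.5]
 [498.6 304.1]
 [571.9 290.8]
 [554.8 191.1]] [526.2 247.6] [101.4  74.5 101.1  76.4]
[[429.6 209.3]
 [449.8 309.7]] 102.36233441913257
yaw of y -10.813683732880433
yaw of y -9.759447156598632
yaw of y -11.377030130579069
yaw of x -10.095432225031795
yaw of x -10.32340944656776
holder origin from B [484.7 250.3] from plate if shut [494.4 254.1]
```

```bash
python3 -c "
from h import *
plan((490,-96,200),0)"
```

```text
t1.70 pos [456.6 128.8 258.7] yaw 0.7 down-err 0.22 turn [ 0.7 -0.2 -0.1] w 85.7 F [-0.9  0.2 -0. ]
shift after turn [  58.7  -33.4 -224.8]  before turn [  59.5  -30.6 -225. ]
```

Call:
drive_tool([
  [[10, -6, -45], [0.7, 0, 0]],
  [[10, -6, -60], [0, 0, 0]],
  [[15, -7, -60], [0, 0, 0]],
  [[15, -7, -50], [0, 0, 0]],
  [[8, -5, -30], [0, 0, 0]],
  [[0, 0, 0], [0, 0, 0]],
])

```text
t: 2.45
ee_pos: [490.8, -110.0, 199.0]
ee_rot: [-1.223, 1.2, 1.224]
wrist_force: [-0.4, 0.5, -0.1]
width: 85.0
```

```bash
python3 -c "
from h import *
plan((490,-96,200),0)
snap('wrist','w2.png')"
```

```text
t2.45 pos [ 490.8 -110.   199. ] yaw 1.1 down-err 0.06 turn [ 1.1  0.  -0.1] w 85.0 F [-0.4  0.5 -0.1]
shift after turn [-1.   0.8 14. ]  before turn [-1.   0.6 14. ]
```

View pics/w2.png

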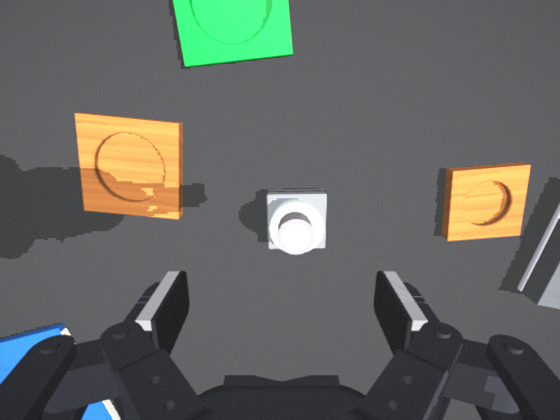

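```bash
python3 - <<'E'
from h import *
d=ld('w2')
def z(x0,x1,y0,y1,f,n): cv2.imwrite('pics/'+n,cv2.resize(d['color'][y0:y1,x0:x1],None,fx=f,fy=f,interpolation=cv2.INTER_CUBIC)[:,:,::-1])
z(250,350,180,265,6,'a.png'); z(60,200,100,230,4,'b.png'); z(430,540,150,250,5,'c.png')
E
```

```text
(no output)
```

View pics/a.png

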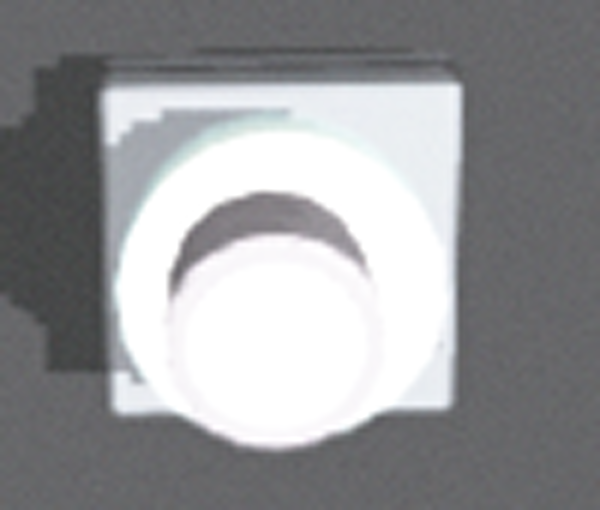

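View pics/b.png

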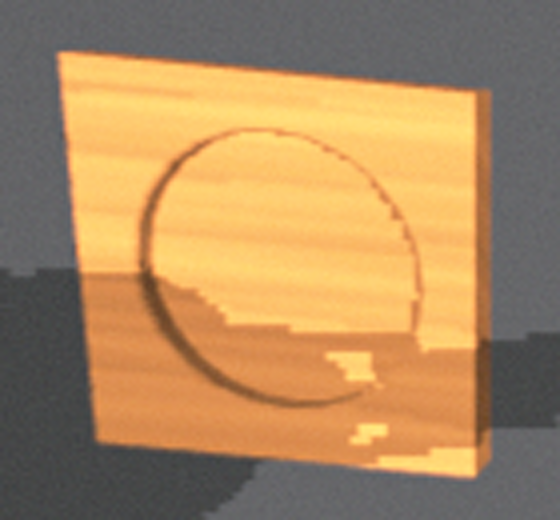

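View pics/c.png

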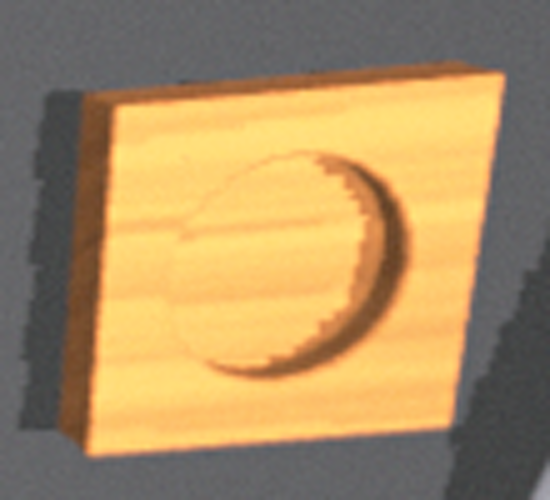

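```bash
python3 - <<'E'
from h import *
np.set_printoptions(precision=1,suppress=True)
d=ld('w2')
def q(n,c,z):
    P=np.array([onz(d,u,z)[:2] for u in c]); s=np.linalg.norm(P-np.roll(P,-1,0),axis=1)
    ys=[P[1]-P[0],P[2]-P[3]]; xs=[P[3]-P[0],P[2]-P[1]]
    print(n,P.mean(0),'sides',s,'yaw',[round(np.degrees(np.arctan2(-e[0],e[1])),1) for e in ys],[round(np.degrees(np.arctan2(e[1],e[0])),1) for e in xs])
q('wide',[(74.5,113),(178.5,123),(178.7,219.5),(83.7,210.5)],14)
q('small',[(453.4,170.8),(531,164.6),(520.6,235.6),(447.6,241.2)],14)
q('cass',[(266.7,194.2),(327,193.8),(325.3,248),(268.8,248.5)],22)
g=lambda x,y:(x/6+250,y/6+180)
E=lambda n,a,b,c,e,z: print(n,[onz(d,g(*u),z)[:2] for u in (a,b,c,e)])
E('tin',(167,340),(384,340),(275,232),(275,450),70)
E('dish',(117,290),(450,290),(283,125),(283,450),44)
w=lambda x,y:onz(d,(x/4+60,y/4+100),14)[:2]
print('wide well',w(140,260),w(421,290),w(260,127),w(297,406))
E
```

```text
wide [ 479.2 -265.9] sides [100.1 101.  100.6 100.2] yaw [np.float64(-4.2), np.float64(-4.7)] [np.float64(-4.7), np.float64(-4.4)]
small [509.9 109.2] sides [78.3 78.8 79.2 79. ] yaw [np.float64(5.8), np.float64(5.9)] [np.float64(6.1), np.float64(6.7)]
cass [530.7 -93. ] sides [61.7 60.9 61.1 61. ] yaw [np.float64(1.5), np.float64(1.7)] [np.float64(2.5), np.float64(2.0)]
tin [array([ 527.2, -112.8]), array([526.6, -79.9]), array([509.5, -97. ]), array([545.3, -95.8])]
dish [array([ 529.7, -121.2]), array([528.6, -66.4]), array([500.8, -94.9]), array([558.3, -92.8])]
wide well [ 475.9 -300.2] [ 482.3 -229.5] [ 442.1 -265.3] [ 514.1 -265. ]
```

Every measured size matches the given ones: stands 100 and 79 mm, cassette 61 mm, tin 33 mm. Tin top first.

```bash
python3 -c "
from h import *
plan((527,-96.5,100),2)"
```

```text
t2.50 pos [ 490.9 -108.5  199.2] yaw 1.2 down-err 0.09 turn [-0.8  0.1 -0. ] w 85.1 F [0.3 0.5 0.3]
shift after turn [ 99.2 -36.5  10.7]  before turn [ 99.2 -36.4  11.1]
```

Call:
drive_tool([
  [[20, -18, 5], [-0.8, 0, 0]],
  [[40, -18, 5], [0, 0, 0]],
  [[30, 0, 0], [0, 0, 0]],
  [[9, 0, 0], [0, 0, 0]],
  [[0, 0, 0], [0, 0, 0]],
])

```text
t: 3.12
ee_pos: [530.0, -83.7, 99.7]
ee_rot: [-1.242, 1.178, 1.248]
wrist_force: [0.1, -0.8, -0.1]
width: 85.2
```

```bash
python3 -c "
from h import *
plan((527,-96.5,52.5),2)"
```

```text
t3.12 pos [530.  -83.7  99.7] yaw 2.9 down-err 0.45 turn [0.9 0.4 0.2] w 85.2 F [ 0.1 -0.8 -0.1]
shift after turn [ 47.2   3.5 -12.6]  before turn [ 47.1   3.8 -12.9]
```

Call:
drive_tool([
  [[0, 3.5, -12.5], [0.9, 0.3, 0.2]],
  [[0, 0, 0], [0, 0, 0]],
  [[0, 0, 0], [0, 0, 0]],
])

```text
t: 3.5
ee_pos: [528.5, -97.2, 102.6]
ee_rot: [-1.234, 1.189, 1.232]
wrist_force: [-0.1, 0.8, -0.8]
width: 85.7
```

```bash
python3 -c "
from h import *
plan((527,-96.5,52.5),2)"
```

```text
t3.50 pos [528.5 -97.2 102.6] yaw 1.9 down-err 0.24 turn [-0.1  0.1  0.2] w 85.7 F [-0.1  0.8 -0.8]
shift after turn [50.1  1.4  0.7]  before turn [50.1  1.6  0.6]
```

Call:
drive_tool([
  [[15, 0.7, 0], [0, 0, 0]],
  [[15, 0.7, 0], [0, 0, 0]],
  [[10, 0, 0], [0, 0, 0]],
  [[5, 0, 0], [0, 0, 0]],
  [[0, 0, 0], [0, 0, 0]],
])

```text
t: 4.12
ee_pos: [526.6, -97.0, 53.8]
ee_rot: [-1.233, 1.19, 1.233]
wrist_force: [0.2, 0.8, 0.4]
width: 85.4
```

```bash
python3 -c "
from h import *
plan((527,-96.5,52.5),2)
snap('wrist','w3.png')"
```

```text
t4.12 pos [526.6 -97.   53.8] yaw 1.9 down-err 0.19 turn [-0.1  0.1  0.1] w 85.4 F [0.2 0.8 0.4]
shift after turn [ 1.3 -0.4  0.5]  before turn [ 1.3 -0.4  0.5]
```

View pics/w3.png

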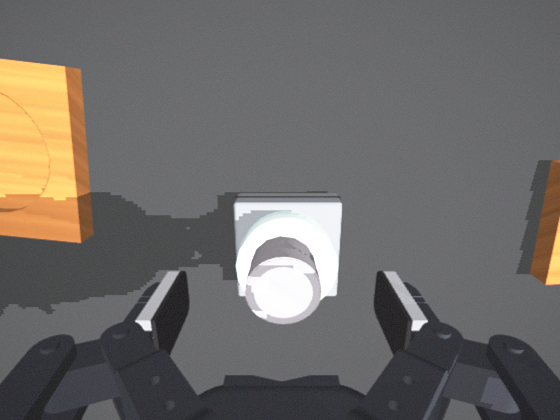

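The tin at (284,288) sits between the pads (180 and 380). Closing.

Call:
drive_tool([
  [[1, 0, 0.5], [0, 0, 0]],
  [[0, 0, 0], [0, 0, 0]],
  [[0, 0, 0], [0, 0, 0]],
  [[0, 0, 0], [0, 0, 0]],
], fingers=45, force=25)

```text
t: 4.68
ee_pos: [527.5, -96.5, 54.0]
ee_rot: [-1.234, 1.188, 1.231]
wrist_force: [0.8, -0.3, -0.0]
width: 45.0
```

Call:
drive_tool([
  [[0, 0, 0], [0, 0, 0]],
  [[0, 0, 0], [0, 0, 0]],
  [[0, 0, 0], [0, 0, 0]],
  [[0, 0, 0], [0, 0, 0]],
], fingers=25, force=25)

```text
t: 5.18
ee_pos: [527.6, -96.5, 54.3]
ee_rot: [-1.234, 1.188, 1.231]
wrist_force: [0.6, -0.6, 0.9]
width: 32.8
```

Call:
drive_tool([
  [[-5, 0, 0], [0, 0, 0]],
  [[-15, 0, 0], [0, 0, 0]],
  [[-25, 0, 0], [0, 0, 0]],
  [[-20, 0, 0], [0, 0, 0]],
  [[0, 0, 0], [0, 0, 0]],
])

```text
t: 5.8
ee_pos: [527.5, -97.0, 123.9]
ee_rot: [-1.235, 1.188, 1.23]
wrist_force: [-0.0, 0.3, -0.9]
width: 32.9
```

```bash
python3 -c "
from h import *
plan((510,109,110),6)
snap('wrist','w4.png')"
```

```text
t5.80 pos [527.5 -97.  123.9] yaw 1.9 down-err 0.37 turn [-4.1  0.1  0.4] w 32.9 F [-0.   0.3 -0.9]
shift after turn [ 13.9  -4.2 206.7]  before turn [ 14.3  10.8 206.5]
```

View pics/w4.png

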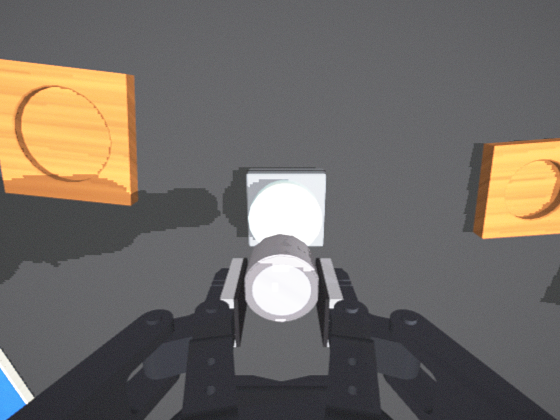

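Call:
drive_tool([
  [[0, 2, 30], [-1, 0, 0]],
  [[0, 2, 50], [-1, 0, 0]],
  [[0, 2, 50], [-1, 0, 0]],
  [[0, 2, 45], [-1, 0, 0]],
  [[0, 0, 20], [0, 0, 0]],
  [[0, 0, 0], [0, 0, 0]],
  [[0, 0, 0], [0, 0, 0]],
])

```text
t: 6.72
ee_pos: [503.0, 100.7, 119.0]
ee_rot: [-1.284, 1.16, 1.285]
wrist_force: [0.2, 0.1, 0.3]
width: 32.9
```

```bash
python3 -c "
from h import *
d=ld('w4'); print('tin c vs tcp',onz(d,(281.5,290),d['ee'][2]+15.7)-d['ee'])
plan((510,109,50),6)"
```

```text
tin c vs tcp [-0.10469223 -0.61569788 15.7       ]
t6.72 pos [503.  100.7 119. ] yaw 5.9 down-err 0.06 turn [-0.1 -0.  -0. ] w 32.9 F [0.2 0.1 0.3]
shift after turn [69.  -7.8  7.5]  before turn [69.  -7.9  7.6]
```

Call:
drive_tool([
  [[20, -4, 4], [0, 0, 0]],
  [[25, -4, 4], [0, 0, 0]],
  [[20, 0, 0], [0, 0, 0]],
  [[4, 0, 0], [0, 0, 0]],
  [[0, 0, 0], [0, 0, 0]],
  [[0, 0, 0], [0, 0, 0]],
])

```text
t: 7.48
ee_pos: [512.4, 101.2, 49.2]
ee_rot: [-1.279, 1.166, 1.274]
wrist_force: [0.7, 0.1, -0.7]
width: 32.8
```

```bash
python3 -c "
from h import *
plan((510,109,16.3),6)
snap('wrist','w5.png')"
```

```text
t7.47 pos [512.4 101.2  49.2] yaw 5.2 down-err 0.18 turn [-0.8 -0.2  0.1] w 32.8 F [ 0.7  0.1 -0.7]
shift after turn [32.9  1.6  8. ]  before turn [32.8  1.7  8.1]
```

View pics/w5.png

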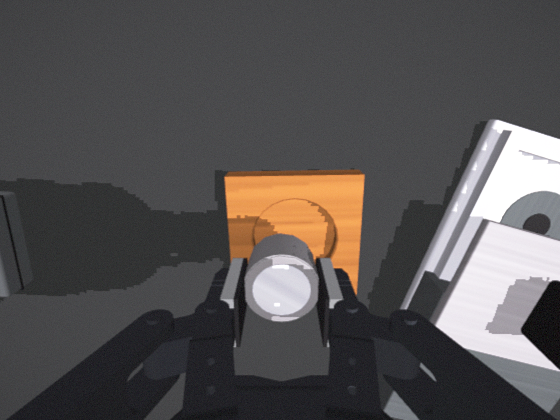

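Call:
drive_tool([
  [[0, 1.6, 8], [-0.8, 0, 0]],
  [[0, 0, 0], [0, 0, 0]],
  [[0, 0, 0], [0, 0, 0]],
])

```text
t: 7.9
ee_pos: [510.6, 110.4, 50.5]
ee_rot: [-1.291, 1.155, 1.284]
wrist_force: [-0.6, 0.3, -0.5]
width: 33.2
```

```bash
python3 -c "
from h import *
plan((510,109,16.3),6)
snap('wrist','w6.png')"
```

```text
t7.90 pos [510.6 110.4  50.5] yaw 6.1 down-err 0.23 turn [ 0.1 -0.1  0.2] w 33.2 F [-0.6  0.3 -0.5]
shift after turn [34.2  0.8 -1.3]  before turn [34.2  0.9 -1.2]
```

View pics/w6.png

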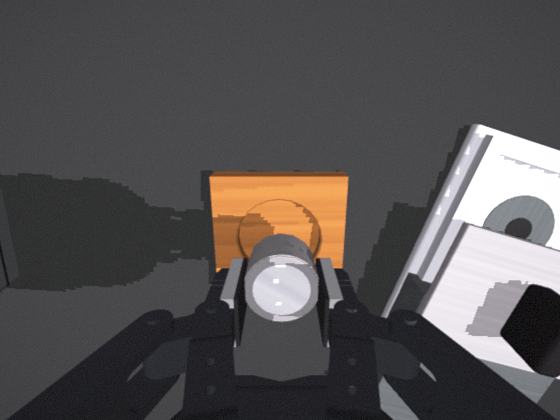

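Stand (210–348) and well (238–321) are centred under the tin. Lowering.

Call:
drive_tool([
  [[10, 0.5, -1], [0, 0, 0]],
  [[10, 0, 0], [0, 0, 0]],
  [[6, 0, 0], [0, 0, 0]],
  [[4, 0, 0], [0, 0, 0]],
  [[0, 0, 0], [0, 0, 0]],
  [[0, 0, 0], [0, 0, 0]],
])

```text
t: 8.7
ee_pos: [509.8, 108.8, 17.5]
ee_rot: [-1.29, 1.157, 1.285]
wrist_force: [-1.2, 0.6, 0.4]
width: 33.1
```

```bash
python3 -c "
from h import *
plan((510,109,16.3),6)"
```

```text
t8.70 pos [509.8 108.8  17.5] yaw 6.1 down-err 0.18 turn [ 0.1 -0.1  0.1] w 33.1 F [-1.2  0.6  0.4]
shift after turn [ 1.2 -0.2  0.2]  before turn [ 1.2 -0.2  0.2]
```

Call:
drive_tool([
  [[0.8, 0, 0], [0, 0, 0]],
  [[0.6, 0, 0], [0, 0, 0]],
  [[0.6, 0, 0], [0, 0, 0]],
  [[0, 0, 0], [0, 0, 0]],
])

```text
t: 9.2
ee_pos: [510.4, 109.0, 16.4]
ee_rot: [-1.29, 1.156, 1.284]
wrist_force: [0.2, 1.5, -0.5]
width: 32.8
```

Call:
drive_tool([
  [[0.8, 0, 0], [0, 0, 0]],
  [[0.6, 0, 0], [0, 0, 0]],
  [[0, 0, 0], [0, 0, 0]],
])

```text
t: 9.57
ee_pos: [510.5, 109.0, 16.4]
ee_rot: [-1.29, 1.155, 1.284]
wrist_force: [0.7, 0.2, -0.7]
width: 33.3
```

Call:
drive_tool([
  [[1.5, 0, 0], [0, 0, 0]],
  [[1.5, 0, 0], [0, 0, 0]],
])

```text
t: 9.82
ee_pos: [510.6, 109.0, 16.1]
ee_rot: [-1.288, 1.154, 1.284]
wrist_force: [-8.4, -1.8, 27.6]
width: 32.8
```

In contact with the well floor, at the height predicted. Releasing.

Call:
drive_tool([
  [[-0.5, 0, 0], [0, 0, 0]],
  [[0, 0, 0], [0, 0, 0]],
], fingers=33.5)

```text
t: 10.07
ee_pos: [510.9, 109.2, 16.9]
ee_rot: [-1.288, 1.153, 1.284]
wrist_force: [0.2, -0.8, -0.3]
width: 33.8
```

Call:
drive_tool([
  [[0, 0, 0], [0, 0, 0]],
  [[0, 0, 0], [0, 0, 0]],
  [[-6, 0, 0], [0, 0, 0]],
  [[-20, 0, 0], [0, 0, 0]],
  [[-40, 0, 0], [0, 0, 0]],
  [[-40, 0, 0], [0, 0, 0]],
  [[0, 0, 0], [0, 0, 0]],
], fingers=60)

```text
t: 10.95
ee_pos: [510.3, 108.8, 126.0]
ee_rot: [-1.288, 1.155, 1.284]
wrist_force: [-0.2, 0.5, 0.5]
width: 59.6
```

```bash
python3 -c "
from h import *
plan((529.5,-94,120),2)
snap('wrist','w7.png')"
```

```text
t10.95 pos [510.3 108.8 126. ] yaw 6.1 down-err 0.19 turn [ 4.1 -0.   0.2] w 59.6 F [-0.2  0.5  0.5]
shift after turn [   6.   -12.1 -203.3]  before turn [   6.1    2.3 -203.7]
```

View pics/w7.png

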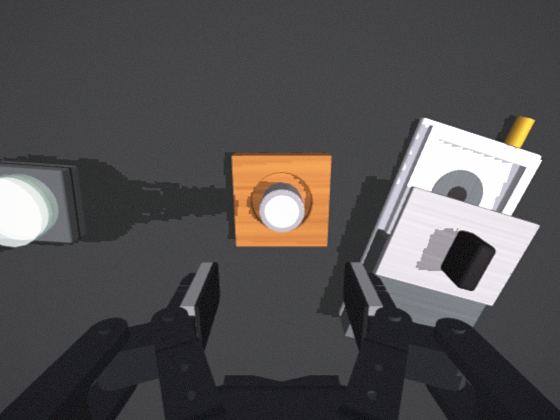

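The tin stands in the well at (283,208). Now the dish.

Call:
drive_tool([
  [[0, -2, -30], [1, 0, 0]],
  [[0, -2, -50], [1, 0, 0]],
  [[0, -3, -50], [1, 0, 0]],
  [[0, -3, -50], [1, 0, 0]],
  [[6, -2, -23], [0, 0, 0]],
  [[0, 0, 0], [0, 0, 0]],
  [[0, 0, 0], [0, 0, 0]],
], fingers=85)

```text
t: 11.88
ee_pos: [532.7, -96.3, 112.2]
ee_rot: [-1.233, 1.198, 1.243]
wrist_force: [-0.1, 0.2, 0.4]
width: 85.2
```

```bash
python3 -c "
from h import *
plan((529.5,-94,90),2)
snap('wrist','w8.png')"
```

```text
t11.88 pos [532.7 -96.3 112.2] yaw 2.2 down-err 0.51 turn [ 0.2 -0.  -0.5] w 85.2 F [-0.1  0.2  0.4]
shift after turn [22.2  3.1  2.4]  before turn [22.2  2.9  2.4]
```

View pics/w8.png

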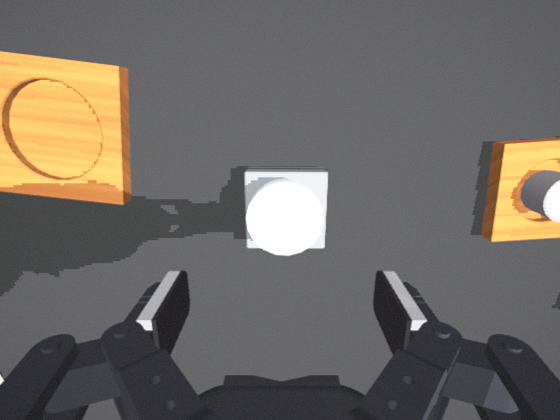

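```bash
python3 -c "
from h import *
d=ld('w8')
for u in [(286,217),(246,217),(326,217),(286,255)]: print(onz(d,u,44))
P=[onz(d,u,22)[:2] for u in [(245,169.5),(327,169.5),(325,248),(247,248)]]; print(P,np.mean(P,0))
plan((529.5,-94,28.5),2)
"
```

```text
[527.47638175 -93.82892594  44.        ]
[ 528.53567318 -121.44111286   44.        ]
[526.41696746 -66.2135367   44.        ]
[556.38193899 -92.58095278  44.        ]
[array([ 499.74297533, -124.57047261]), array([497.45067227, -64.92624893]), array([559.8794785 , -61.37181688]), array([ 562.23041224, -122.73155304])] [529.82588459 -93.40002287]
t11.93 pos [532.7 -96.2 112.2] yaw 2.2 down-err 0.52 turn [ 0.2 -0.  -0.5] w 85.2 F [-0.2 -0.3 -0.7]
shift after turn [83.7  3.1  2.3]  before turn [83.7  2.3  2.3]
```

Call:
drive_tool([
  [[10, 4, 2], [0.2, 0, -0.5]],
  [[20, 0, 0], [0, 0, 0]],
  [[20, 0, 0], [0, 0, 0]],
  [[15, 0, 0], [0, 0, 0]],
  [[10, 0, 0], [0, 0, 0]],
  [[0, 0, 0], [0, 0, 0]],
  [[0, 0, 0], [0, 0, 0]],
])

```text
t: 12.8
ee_pos: [527.5, -87.4, 33.6]
ee_rot: [-1.24, 1.186, 1.241]
wrist_force: [1.1, -0.9, -0.3]
width: 84.8
```

```bash
python3 -c "
from h import *
plan((528.5,-94,29),2)
"
```

```text
t12.80 pos [527.5 -87.4  33.6] yaw 2.5 down-err 0.12 turn [0.5 0.1 0.1] w 84.8 F [ 1.1 -0.9 -0.3]
shift after turn [ 4.6 -0.8 -6.6]  before turn [ 4.6 -0.7 -6.6]
```

Call:
drive_tool([
  [[2, -0.7, -6.5], [0.4, 0, 0]],
  [[2, 0, 0], [0, 0, 0]],
  [[0, 0, 0], [0, 0, 0]],
  [[0, 0, 0], [0, 0, 0]],
])

```text
t: 13.3
ee_pos: [529.5, -94.9, 30.6]
ee_rot: [-1.235, 1.189, 1.233]
wrist_force: [0.6, -0.5, -0.2]
width: 84.9
```

```bash
python3 -c "
from h import *
plan((528.5,-94,29),2)
"
```

```text
t13.30 pos [529.5 -94.9  30.6] yaw 2.0 down-err 0.23 turn [-0.   0.1  0.2] w 84.9 F [ 0.6 -0.5 -0.2]
shift after turn [1.6 1.  0.9]  before turn [1.6 1.  0.9]
```

Call:
drive_tool([
  [[1.8, 1, 1], [0, 0, 0]],
  [[0, 0, 0], [0, 0, 0]],
  [[0, 0, 0], [0, 0, 0]],
  [[0, 0, 0], [0, 0, 0]],
], fingers=60, force=22)

```text
t: 13.8
ee_pos: [528.4, -93.6, 28.7]
ee_rot: [-1.236, 1.188, 1.233]
wrist_force: [-0.5, -0.1, -0.2]
width: 59.5
```

```bash
python3 -c "
from h import *
plan((528.5,-94,29),2)
"
```

```text
t13.80 pos [528.4 -93.6  28.7] yaw 2.0 down-err 0.23 turn [0.  0.1 0.2] w 59.5 F [-0.5 -0.1 -0.2]
shift after turn [-0.3 -0.1 -0.4]  before turn [-0.3 -0.1 -0.4]
```

Call:
drive_tool([
  [[0, 0, 0], [0, 0, 0]],
  [[0, 0, 0], [0, 0, 0]],
  [[0, 0, 0], [0, 0, 0]],
  [[0, 0, 0], [0, 0, 0]],
], fingers=48)

```text
t: 14.3
ee_pos: [528.4, -93.6, 29.0]
ee_rot: [-1.235, 1.188, 1.233]
wrist_force: [0.3, 0.3, 0.8]
width: 52.7
```

Call:
drive_tool([
  [[-4, 0, 0], [0, 0, 0]],
  [[-10, 0, 0], [0, 0, 0]],
  [[-20, 0, 0], [0, 0, 0]],
  [[-20, 0, 0], [0, 0, 0]],
  [[-10, 0, 0], [0, 0, 0]],
  [[0, 0, 0], [0, 0, 0]],
])

```text
t: 15.05
ee_pos: [528.1, -93.8, 96.6]
ee_rot: [-1.236, 1.188, 1.233]
wrist_force: [-0.1, 0.0, -0.8]
width: 53.0
```

```bash
python3 -c "
from h import *
plan((479.5,-266,80),-4.5)
snap('wrist','w9.png')
"
```

```text
t15.05 pos [528.1 -93.8  96.6] yaw 2.0 down-err 0.25 turn [6.5 0.1 0.2] w 53.0 F [-0.1  0.  -0.8]
shift after turn [  16.6   35.  -175.5]  before turn [  16.1   54.7 -170.4]
```

View pics/w9.png

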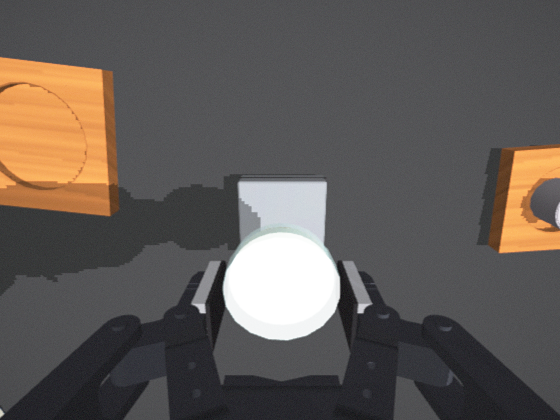

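Dish held level at (282,280), cassette left in place. Moving to the wide stand.

Call:
drive_tool([
  [[0, 6, -20], [1.6, 0, 0]],
  [[0, 8, -40], [1.6, 0, 0]],
  [[0, 8, -45], [1.6, 0, 0]],
  [[0, 8, -45], [1.7, 0, 0]],
  [[0, 5, -20], [0, 0, 0]],
  [[0, 0, 0], [0, 0, 0]],
  [[0, 0, 0], [0, 0, 0]],
])

```text
t: 15.98
ee_pos: [481.4, -273.4, 91.2]
ee_rot: [-1.139, 1.254, 1.145]
wrist_force: [-0.1, 0.5, -1.0]
width: 53.0
```

```bash
python3 -c "
from h import *
plan((479.5,-266,60),-4.5)
"
```

```text
t15.97 pos [ 481.4 -273.4   91.2] yaw -5.2 down-err 0.28 turn [-0.7  0.  -0.3] w 53.0 F [-0.1  0.5 -1. ]
shift after turn [31.2  2.5  7.2]  before turn [31.2  2.4  7.2]
```

Call:
drive_tool([
  [[8, 2.4, 7], [-0.7, 0, -0.3]],
  [[15, 0, 0], [0, 0, 0]],
  [[15, 0, 0], [0, 0, 0]],
  [[0, 0, 0], [0, 0, 0]],
  [[0, 0, 0], [0, 0, 0]],
])

```text
t: 16.6
ee_pos: [480.1, -261.6, 49.2]
ee_rot: [-1.153, 1.242, 1.157]
wrist_force: [-0.1, -0.3, -0.7]
width: 53.2
```

```bash
python3 -c "
from h import *
plan((479.5,-266,13),-4.5)
snap('wrist','w10.png')
"
```

```text
t16.60 pos [ 480.1 -261.6   49.2] yaw -4.2 down-err 0.16 turn [ 0.3  0.1 -0.1] w 53.2 F [-0.1 -0.3 -0.7]
shift after turn [36.2  0.3 -4.4]  before turn [36.2  0.3 -4.5]
```

View pics/w10.png

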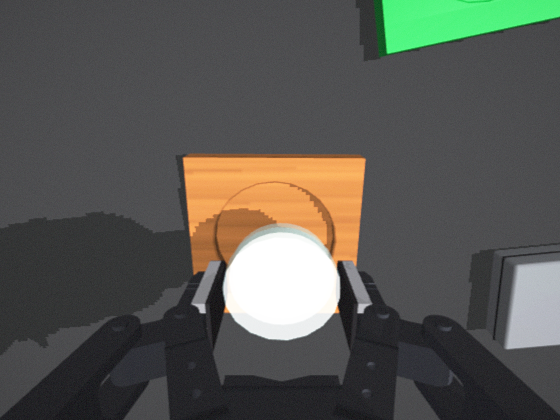

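Call:
drive_tool([
  [[6, 0.3, -4.5], [0.3, 0, 0]],
  [[6, 0, 0], [0, 0, 0]],
  [[0, 0, 0], [0, 0, 0]],
  [[0, 0, 0], [0, 0, 0]],
])

```text
t: 17.15
ee_pos: [479.8, -267.0, 37.0]
ee_rot: [-1.149, 1.244, 1.151]
wrist_force: [-0.1, -0.9, -1.1]
width: 53.0
```

```bash
python3 -c "
from h import *
plan((479.5,-266,13),-4.5)
"
```

```text
t17.15 pos [ 479.8 -267.    37. ] yaw -4.5 down-err 0.12 turn [-0.   0.1  0. ] w 53.0 F [-0.1 -0.9 -1.1]
shift after turn [24.   0.4  1. ]  before turn [24.   0.4  0.9]
```

Call:
drive_tool([
  [[7, 0, 1], [0, 0, 0]],
  [[6, 0, 0], [0, 0, 0]],
  [[4, 0, 0], [0, 0, 0]],
  [[2.5, 0, 0], [0, 0, 0]],
  [[1.5, 0, 0], [0, 0, 0]],
  [[0, 0, 0], [0, 0, 0]],
])

```text
t: 17.9
ee_pos: [480.0, -265.7, 14.5]
ee_rot: [-1.149, 1.244, 1.152]
wrist_force: [0.4, 0.5, -0.6]
width: 53.0
```

Call:
drive_tool([
  [[1, 0, 0], [0, 0, 0]],
  [[1, 0, 0], [0, 0, 0]],
  [[0, 0, 0], [0, 0, 0]],
])

```text
t: 18.27
ee_pos: [480.2, -265.8, 13.1]
ee_rot: [-1.15, 1.243, 1.151]
wrist_force: [-1.7, -1.0, -0.5]
width: 52.9
```

Call:
drive_tool([
  [[0.7, 0, 0], [0, 0, 0]],
  [[0.5, 0, 0], [0, 0, 0]],
])

```text
t: 18.52
ee_pos: [480.3, -265.8, 13.0]
ee_rot: [-1.149, 1.243, 1.151]
wrist_force: [-2.5, 1.7, 6.7]
width: 53.0
```

Gentle contact (about 7 N) at the predicted height. Releasing slowly.

Call:
drive_tool([
  [[0, 0, 0], [0, 0, 0]],
  [[0, 0, 0], [0, 0, 0]],
], fingers=55)

```text
t: 18.77
ee_pos: [480.5, -266.0, 13.1]
ee_rot: [-1.15, 1.243, 1.15]
wrist_force: [0.2, 0.2, 0.7]
width: 54.9
```

Call:
drive_tool([
  [[0, 0, 0], [0, 0, 0]],
  [[0, 0, 0], [0, 0, 0]],
  [[-4, 0, 0], [0, 0, 0]],
  [[-20, 0, 0], [0, 0, 0]],
  [[-40, 0, 0], [0, 0, 0]],
  [[-40, 0, 0], [0, 0, 0]],
  [[0, 0, 0], [0, 0, 0]],
], fingers=75)

```text
t: 19.65
ee_pos: [480.0, -266.3, 120.2]
ee_rot: [-1.149, 1.244, 1.151]
wrist_force: [-0.4, 0.1, -1.4]
width: 74.8
```

```bash
python3 -c "
from h import *
plan((480,250,170),-10.5)
snap('wrist','w11.png')
"
```

```text
t19.65 pos [ 480.  -266.3  120.2] yaw -4.6 down-err 0.14 turn [5.9 0.1 0. ] w 74.8 F [-0.4  0.1 -1.4]
shift after turn [-49.8  94.1 507.7]  before turn [-48.6  41.  514.8]
```

View pics/w11.png

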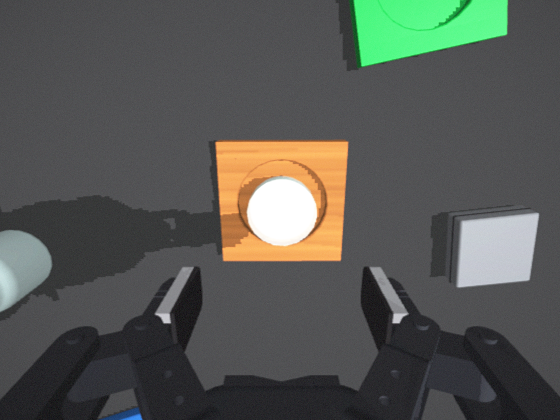

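Dish seated in the wide well at (282,210). Next, look closely at the holder.

Call:
drive_tool([
  [[-25, 3, 30], [0, 0, 0]],
  [[-25, 5, 60], [0, 0, 0]],
  [[0, 5, 60], [1, 0, 0]],
  [[0, 5, 60], [1, 0, 0]],
  [[0, 5, 60], [1, 0, 0]],
  [[0, 6, 60], [1, 0, 0]],
  [[0, 6, 60], [1, 0, 0]],
  [[0, 6, 60], [1, 0, 0]],
], fingers=60)

```text
t: 20.7
ee_pos: [487.8, 193.2, 163.9]
ee_rot: [-1.058, 1.303, 1.07]
wrist_force: [0.7, 0.9, 0.3]
width: 60.2
```

Call:
drive_tool([
  [[0, 6, 40], [0, 0, 0]],
  [[0, 0, 20], [0, 0, 0]],
  [[0, 0, 0], [0, 0, 0]],
  [[0, 0, 0], [0, 0, 0]],
])

```text
t: 21.2
ee_pos: [491.4, 256.7, 159.9]
ee_rot: [-1.062, 1.308, 1.076]
wrist_force: [0.9, 0.0, 0.1]
width: 60.2
```

```bash
python3 -c "
from h import *
plan((480,250,170),-10.5)
snap('wrist','w12.png')
"
```

```text
t21.20 pos [491.4 256.7 159.9] yaw -11.0 down-err 0.9 turn [-0.5 -0.3 -0.8] w 60.2 F [0.9 0.  0.1]
shift after turn [-10.1   9.9  -8.6]  before turn [-9.9 10.  -8.8]
```

View pics/w12.png

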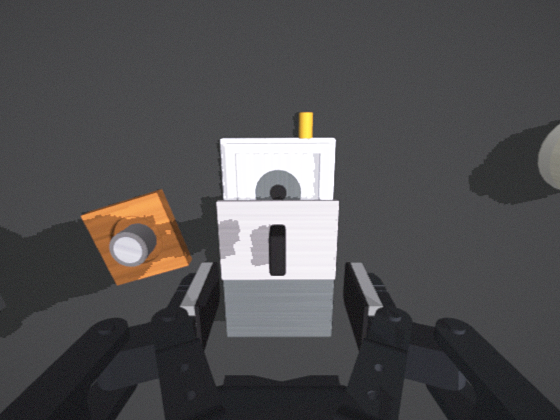

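```bash
python3 - <<'E'
from h import *
d=ld('w12')
cv2.imwrite('pics/h12.png',cv2.resize(d['color'][100:350,200:360],None,fx=3,fy=2.4,interpolation=cv2.INTER_CUBIC)[:,:,::-1])
cv2.imwrite('pics/h12.png',cv2.resize(d['color'][120:300,200:360],None,fx=3.3,fy=3.3,interpolation=cv2.INTER_CUBIC)[:,:,::-1])
E
```

```text
(no output)
```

View pics/h12.png

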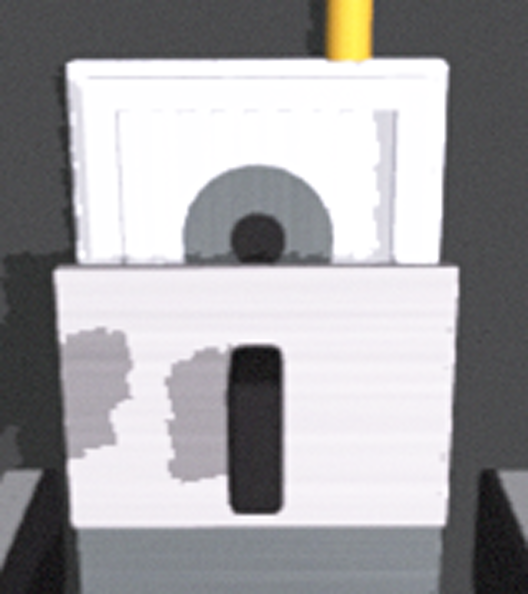

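```bash
python3 - <<'E'
from h import *
np.set_printoptions(precision=1,suppress=True)
d=ld('w12')
g=lambda x,y:(x/3.3+200,y/3.3+120)
def q(n,c,z):
    P=np.array([onz(d,g(*u),z)[:2] for u in c]); s=np.linalg.norm(P-np.roll(P,-1,0),axis=1)
    print(n,P.mean(0),'sides',s,'yaw',np.degrees(np.arctan2(-(P[1]-P[0])[0],(P[1]-P[0])[1])),P.ravel()); return P
p=q('plate',[(54,267),(459,267),(445,527),(72,527)],40)
b=q('near',[(68,62),(447,62)],16)
t=q('tab',[(229,383),(283,383),(283,513),(229,513)],70)
f=q('floor',[(117,110),(395,110)],8)
a=np.radians(-11);ux=np.array([np.cos(a),np.sin(a)])
print(b.mean(0)+50*ux, p.mean(0)-32.5*ux, t.mean(0)-32.5*ux, f.mean(0)+38*ux)
print('disk hole z8',onz(d,g(258,238),8), onz(d,g(258,165),8))
E
```

```text
plate [525.6 246.1] sides [103.8  75.1 103.5  75.2] yaw -10.859739597059043 [478.9 202.1 498.5 304.  572.2 290.  552.9 188.2]
near [440.3 262.5] sides [100. 100.] yaw -10.90995617573426 [430.8 213.4 449.8 311.6]
tab [524.9 246.3] sides [12.7 34.3 13.2 34.3] yaw -10.828548843995456 [506.9 243.4 509.3 255.8 543.  249.5 540.5 236.5]
floor [453.7 259.3] sides [76.4 76.4] yaw -10.898716789422691 [446.5 221.8 460.9 296.8]
[489.4 252.9] [493.7 252.3] [493.  252.5] [491.  252.1]
disk hole z8 [489.4 252.9   8. ] [468.8 257.    8. ]
```

```bash
python3 -c "
from h import *
plan((525.3,246.2,100),-10.9)
"
```

```text
t21.25 pos [491.4 256.6 160. ] yaw -11.0 down-err 0.89 turn [-0.1 -0.3 -0.8] w 60.0 F [0.3 0.3 0.2]
shift after turn [ 60.  -35.3  -3.8]  before turn [ 59.5 -36.2  -3.4]
```

Call:
drive_tool([
  [[15, -17, -4], [0, -0.3, -0.8]],
  [[25, -18, 0], [0, 0, 0]],
  [[15, 0, 0], [0, 0, 0]],
  [[0, 0, 0], [0, 0, 0]],
  [[0, 0, 0], [0, 0, 0]],
], fingers=45)

```text
t: 21.88
ee_pos: [526.3, 238.9, 105.3]
ee_rot: [-1.06, 1.297, 1.059]
wrist_force: [-0.6, -0.6, 0.4]
width: 44.8
```

```bash
python3 -c "
from h import *
plan((525.3,246.2,47),-10.9)
"
```

```text
t21.88 pos [526.3 238.9 105.3] yaw -11.5 down-err 0.06 turn [-0.6  0.   0.1] w 44.8 F [-0.6 -0.6  0.4]
shift after turn [58.3  2.4  7. ]  before turn [58.3  2.5  6.9]
```

Call:
drive_tool([
  [[5, 2.4, 7], [-0.6, 0, 0]],
  [[20, 0, 0], [0, 0, 0]],
  [[0, 0, 0], [0, 0, 0]],
  [[0, 0, 0], [0, 0, 0]],
])

```text
t: 22.38
ee_pos: [525.5, 249.8, 82.5]
ee_rot: [-1.07, 1.286, 1.07]
wrist_force: [-0.7, 0.3, 0.5]
width: 45.0
```

```bash
python3 -c "
from h import *
plan((525.3,246.2,47),-10.9)
snap('wrist','w13.png')
"
```

```text
t22.38 pos [525.5 249.8  82.5] yaw -10.7 down-err 0.32 turn [0.2 0.2 0.2] w 45.0 F [-0.7  0.3  0.5]
shift after turn [35.5 -0.5 -3.5]  before turn [35.5 -0.3 -3.7]
```

View pics/w13.png

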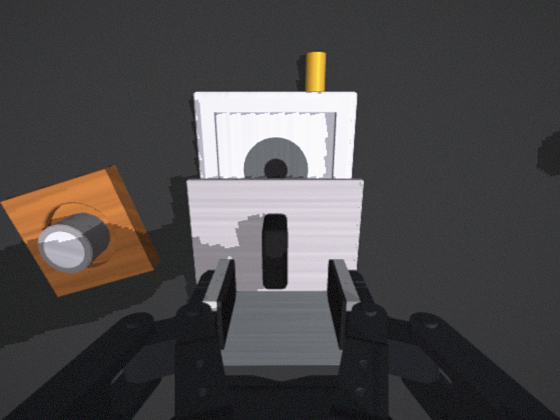

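Call:
drive_tool([
  [[6, -0.5, -3.6], [0, 0, 0]],
  [[12, 0, 0], [0, 0, 0]],
  [[12, 0, 0], [0, 0, 0]],
  [[3, 0, 0], [0, 0, 0]],
  [[0, 0, 0], [0, 0, 0]],
])

```text
t: 23.05
ee_pos: [525.4, 245.9, 47.4]
ee_rot: [-1.07, 1.286, 1.07]
wrist_force: [0.1, -0.3, -0.1]
width: 44.8
```

```bash
python3 -c "
from h import *
plan((525.3,246.2,47),-10.9)
"
```

```text
t23.05 pos [525.4 245.9  47.4] yaw -10.7 down-err 0.32 turn [0.2 0.3 0.2] w 44.8 F [ 0.1 -0.3 -0.1]
shift after turn [0.4 0.2 0.3]  before turn [0.4 0.2 0.3]
```

Call:
drive_tool([
  [[0, 0, 0], [0, 0, 0]],
  [[0, 0, 0], [0, 0, 0]],
  [[0, 0, 0], [0, 0, 0]],
  [[0, 0, 0], [0, 0, 0]],
  [[0, 0, 0], [0, 0, 0]],
], fingers=10, force=30)

```text
t: 23.68
ee_pos: [525.8, 246.2, 47.8]
ee_rot: [-1.07, 1.285, 1.07]
wrist_force: [0.8, 0.7, -2.3]
width: 13.4
```

Call:
drive_tool([
  [[0, -8, 0], [0, 0, 0]],
  [[0, -12, 0], [0, 0, 0]],
  [[0, -12, 0], [0, 0, 0]],
  [[0, -12, 0], [0, 0, 0]],
  [[0, -8, 0], [0, 0, 0]],
  [[0, 0, 0], [0, 0, 0]],
])

```text
t: 24.42
ee_pos: [580.8, 235.9, 47.8]
ee_rot: [-1.07, 1.285, 1.07]
wrist_force: [-0.2, 0.9, -1.5]
width: 13.3
```

```bash
python3 -c "
from h import *
a=np.radians(-10.9)
t=np.array([490.2,252.6])+(102.5)*np.array([np.cos(a),np.sin(a)]);print(t)
plan((t[0],t[1],47),-10.9)
"
```

```text
[590.85076805 233.21771709]
t24.43 pos [580.8 235.9  47.8] yaw -10.7 down-err 0.35 turn [0.2 0.3 0.2] w 13.3 F [-0.2  0.9 -1.5]
shift after turn [  0.8 -10.4  -0.7]  before turn [  0.9 -10.4  -0.7]
```

Call:
drive_tool([
  [[0, -6, -0.5], [0, 0, 0]],
  [[0, -3, 0], [0, 0, 0]],
  [[0, -2, 0], [0, 0, 0]],
  [[0, -1.5, 0], [0, 0, 0]],
])

```text
t: 24.92
ee_pos: [590.2, 234.1, 47.7]
ee_rot: [-1.068, 1.289, 1.075]
wrist_force: [-8.3, 2.0, 4.3]
width: 13.3
```

Call:
drive_tool([
  [[0, -2, 0], [0, 0, 0]],
  [[0, -2, 0], [0, 0, 0]],
])

```text
t: 25.18
ee_pos: [590.1, 234.1, 47.7]
ee_rot: [-1.066, 1.295, 1.081]
wrist_force: [-7.6, 1.6, 4.8]
width: 13.6
```

End stop reached. It implies a holder origin of about (489.5,253), which agrees with the image. Release and fetch the cassette.

Call:
drive_tool([
  [[0, 1.5, 0], [0, 0, 0]],
  [[0, 0, 0], [0, 0, 0]],
  [[0, 0, 0], [0, 0, 0]],
  [[-20, 0, 0], [0, 0, 0]],
  [[-40, 0, 0], [0, 0, 0]],
  [[-40, 0, 0], [0, 0, 0]],
  [[0, 0, 0], [0, 0, 0]],
], fingers=45)

```text
t: 26.05
ee_pos: [592.1, 232.7, 155.6]
ee_rot: [-1.067, 1.29, 1.076]
wrist_force: [0.4, -0.1, -1.2]
width: 45.1
```

```bash
python3 -c "
from h import *
snap('wrist','w14.png')
plan((530.3,-93.3,130),2)
"
```

```text
t26.10 pos [591.1 232.4 153.8] yaw -10.6 down-err 0.36 turn [-12.6   0.2  -0.3] w 44.9 F [-0.7  0.2  0.3]
shift after turn [  23.8   72.1 -323.4]  before turn [  23.    -0.4 -331.4]
```

View pics/w14.png

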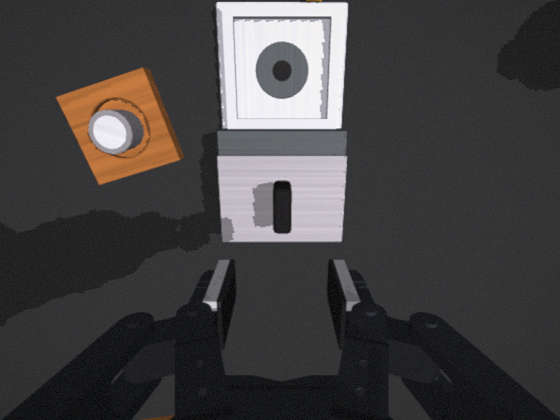

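```bash
python3 - <<'E'
from h import *
np.set_printoptions(precision=1,suppress=True)
d=ld('w14')
print('hole',onz(d,(282,70),8))
P=np.array([onz(d,u,16)[:2] for u in [(216.5,3),(347.5,3),(345.5,130),(217.5,130)]]);print(P.ravel(),np.linalg.norm(P-np.roll(P,-1,0),axis=1),P.mean(0))
Q=np.array([onz(d,u,40)[:2] for u in [(217.5,155),(346.5,155),(342,242),(220.5,242)]]);a=np.radians(-10.9)
print(np.linalg.norm(Q-np.roll(Q,-1,0),axis=1),Q.mean(0),Q.mean(0)-102.5*np.array([np.cos(a),np.sin(a)]))
E
```

```text
hole [488.9 252.9   8. ]
[434.4 212.5 452.6 310.1 545.7 297.1 525.7 190.3] [ 99.3  94.1 108.6  93.9] [489.6 252.5]
[102.6  75.5 105.5  75.4] [589.9 233.5] [489.3 252.9]
```

Call:
drive_tool([
  [[0, 0, -30], [-2, 0, 0]],
  [[0, 0, -55], [-2, 0, 0]],
  [[0, 2, -60], [-2, 0, 0]],
  [[0, 4, -60], [-2, 0, 0]],
  [[0, 6, -60], [-2, 0, 0]],
  [[10, 10, -45], [-2, 0, 0]],
  [[10, 20, -10], [0, 0, 0]],
  [[0, 0, 0], [0, 0, 0]],
], fingers=85)

```text
t: 27.1
ee_pos: [516.4, -95.0, 129.5]
ee_rot: [-1.226, 1.2, 1.242]
wrist_force: [0.6, -0.1, 0.4]
width: 85.2
```

```bash
python3 -c "
from h import *
snap('wrist','w15.png')
plan((530.3,-93.3,100),2)
"
```

```text
t27.15 pos [517.8 -94.4 130.1] yaw 1.9 down-err 0.53 turn [-0.1  0.2 -0.5] w 85.0 F [0.1 0.  1.5]
shift after turn [ 30.1 -12.5   0.6]  before turn [ 30.  -12.8   0.6]
```

View pics/w15.png

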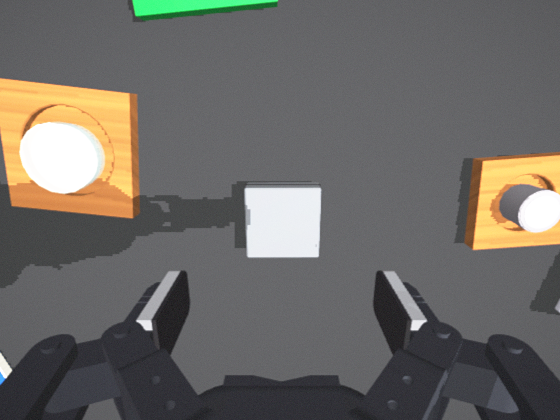

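```bash
python3 -c "
from h import *
d=ld('w15')
P=np.array([onz(d,u,22)[:2] for u in [(245,186),(321,186),(319.3,257.5),(246.7,257.5)]]);print(P.ravel(),np.linalg.norm(P-np.roll(P,-1,0),axis=1),P.mean(0))
for e in (P[1]-P[0],P[2]-P[3]): print(np.degrees(np.arctan2(-e[0],e[1])))
"
```

```text
[ 499.75112899 -124.51689698  497.82817467  -64.15625156  560.52186876
  -61.18474462  562.43432982 -123.14516719] [60.39126815 62.76407518 61.98993041 62.69820818] [530.13387556 -93.25076509]
1.8246974562267093
1.7679216005823954
```

Call:
drive_tool([
  [[10, -12.5, 0.6], [0, 0.2, -0.5]],
  [[30, 0, 0], [0, 0, 0]],
  [[30, 0, 0], [0, 0, 0]],
  [[20, 0, 0], [0, 0, 0]],
  [[0, 0, 0], [0, 0, 0]],
  [[0, 0, 0], [0, 0, 0]],
])

```text
t: 27.9
ee_pos: [540.6, -84.8, 36.5]
ee_rot: [-1.246, 1.181, 1.237]
wrist_force: [0.3, -0.3, 0.7]
width: 85.2
```

```bash
python3 -c "
from h import *
plan((530.3,-93.3,5),2)
"
```

```text
t27.90 pos [540.6 -84.8  36.5] yaw 2.6 down-err 0.47 turn [0.6 0.  0.5] w 85.2 F [ 0.3 -0.3  0.7]
shift after turn [31.5 10.6 -8.1]  before turn [31.4 10.9 -8. ]
```

Call:
drive_tool([
  [[0, 10.6, -8], [0.6, 0, 0.5]],
  [[0, 0, 0], [0, 0, 0]],
  [[0, 0, 0], [0, 0, 0]],
])

```text
t: 28.28
ee_pos: [531.2, -93.9, 38.3]
ee_rot: [-1.236, 1.191, 1.233]
wrist_force: [0.4, 0.5, 0.5]
width: 85.3
```

```bash
python3 -c "
from h import *
plan((530.3,-93.3,5),2)
"
```

```text
t28.27 pos [531.2 -93.9  38.3] yaw 2.0 down-err 0.13 turn [-0.   0.   0.1] w 85.3 F [0.4 0.5 0.5]
shift after turn [33.3  0.9  0.6]  before turn [33.3  0.9  0.6]
```

Call:
drive_tool([
  [[10, 0.9, 0.6], [0, 0, 0]],
  [[10, 0, 0], [0, 0, 0]],
  [[8, 0, 0], [0, 0, 0]],
  [[4, 0, 0], [0, 0, 0]],
  [[0, 0, 0], [0, 0, 0]],
])

```text
t: 28.9
ee_pos: [530.1, -93.1, 3.7]
ee_rot: [-1.235, 1.191, 1.234]
wrist_force: [-0.3, 0.1, -0.4]
width: 84.8
```

```bash
python3 -c "
from h import *
plan((530.3,-93.3,5.5),2)
"
```

```text
t28.90 pos [530.1 -93.1   3.7] yaw 2.0 down-err 0.11 turn [-0.   0.   0.1] w 84.8 F [-0.3  0.1 -0.4]
shift after turn [-1.8 -0.2 -0.2]  before turn [-1.8 -0.2 -0.2]
```

Call:
drive_tool([
  [[-3, 0, 0], [0, 0, 0]],
  [[0, 0, 0], [0, 0, 0]],
  [[0, 0, 0], [0, 0, 0]],
  [[0, 0, 0], [0, 0, 0]],
], fingers=67, force=30)

```text
t: 29.4
ee_pos: [530.7, -93.1, 7.6]
ee_rot: [-1.236, 1.19, 1.233]
wrist_force: [-0.5, 0.1, -0.4]
width: 67.0
```

Call:
drive_tool([
  [[0, 0, 0], [0, 0, 0]],
  [[0, 0, 0], [0, 0, 0]],
  [[0, 0, 0], [0, 0, 0]],
  [[0, 0, 0], [0, 0, 0]],
], fingers=55)

```text
t: 29.9
ee_pos: [530.7, -93.1, 7.9]
ee_rot: [-1.236, 1.19, 1.232]
wrist_force: [-0.5, 0.2, 1.3]
width: 61.4
```

Call:
drive_tool([
  [[-5, 0, 0], [0, 0, 0]],
  [[-15, 0, 0], [0, 0, 0]],
  [[-25, 0, 0], [0, 0, 0]],
  [[-30, 0, 0], [0, 0, 0]],
  [[-30, 0, 0], [0, 0, 0]],
  [[0, 0, 0], [0, 0, 0]],
])

```text
t: 30.65
ee_pos: [530.3, -93.5, 119.7]
ee_rot: [-1.236, 1.189, 1.231]
wrist_force: [0.1, 0.7, -1.8]
width: 60.8
```

```bash
python3 -c "
from h import *
snap('wrist','w16.png')
plan((489.3,252.9,100),-10.9)
"
```

```text
t30.70 pos [529.5 -93.2 118.4] yaw 2.0 down-err 0.14 turn [12.9  0.   0.1] w 61.1 F [-0.3  0.1 -1.5]
shift after turn [ 18.4 104.9 332.3]  before turn [ 18.4  28.3 347.3]
```

View pics/w16.png

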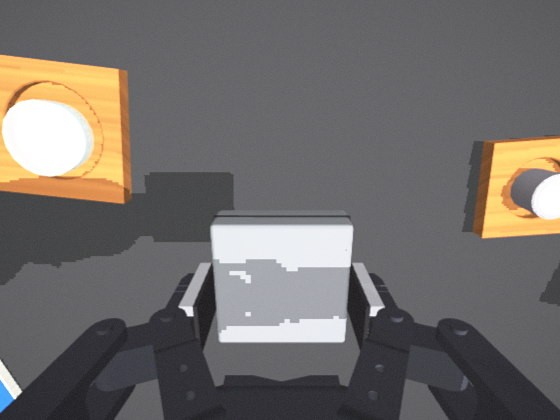

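```bash
python3 -c "
from h import *
d=ld('w16')
P=np.array([onz(d,u,d['ee'][2]+14.1)[:2] for u in [(211,221),(351,221),(345.5,342),(218,342)]]);print(np.linalg.norm(P-np.roll(P,-1,0),axis=1),P.mean(0)-d['ee'][:2])
"
```

```text
[59.13836391 62.72801644 61.75840072 62.67903581] [-1.33173851 -0.66590301]
```

Call:
drive_tool([
  [[0, 2, 30], [1.8, 0, 0]],
  [[0, 5, 50], [1.8, 0, 0]],
  [[0, 10, 55], [1.8, 0, 0]],
  [[0, 15, 55], [1.8, 0, 0]],
  [[0, 20, 55], [1.8, 0, 0]],
  [[0, 20, 45], [1.8, 0, 0]],
  [[0, 10, 25], [1.8, 0, 0]],
  [[0, 0, 0], [0, 0, 0]],
])

```text
t: 31.7
ee_pos: [460.8, 236.0, 112.1]
ee_rot: [-1.065, 1.303, 1.066]
wrist_force: [0.7, -0.8, -0.6]
width: 61.1
```

Call:
drive_tool([
  [[0, 0, 0], [0, 0, 0]],
  [[0, 0, 0], [0, 0, 0]],
])

```text
t: 31.95
ee_pos: [460.5, 233.8, 111.2]
ee_rot: [-1.065, 1.306, 1.065]
wrist_force: [-0.3, -0.4, -0.6]
width: 61.0
```

```bash
python3 -c "
from h import *
plan((489.3,252.9,60),-10.9)
"
```

```text
t31.95 pos [460.5 233.8 111.2] yaw -11.2 down-err 0.56 turn [-0.3 -0.4 -0.4] w 61.0 F [-0.3 -0.4 -0.6]
shift after turn [ 51.2 -24.6  24.2]  before turn [ 50.8 -24.8  24.7]
```

Call:
drive_tool([
  [[0, -12, 12], [-0.3, -0.4, -0.4]],
  [[10, -13.5, 12], [0, 0, 0]],
  [[15, 0, 0], [0, 0, 0]],
  [[15, 0, 0], [0, 0, 0]],
  [[0, 0, 0], [0, 0, 0]],
  [[0, 0, 0], [0, 0, 0]],
])

```text
t: 32.7
ee_pos: [493.5, 250.1, 68.6]
ee_rot: [-1.066, 1.294, 1.063]
wrist_force: [0.4, 1.3, -1.4]
width: 60.9
```

```bash
python3 -c "
from h import *
plan((490.2,252.9,60),-10.9)
"
```

```text
t32.70 pos [493.5 250.1  68.6] yaw -11.2 down-err 0.12 turn [-0.3 -0.   0.1] w 60.9 F [ 0.4  1.3 -1.4]
shift after turn [8.6 3.7 2.1]  before turn [8.6 3.8 2.1]
```

Call:
drive_tool([
  [[3, 3.7, 2], [-0.3, 0, 0]],
  [[6, 0, 0], [0, 0, 0]],
  [[0, 0, 0], [0, 0, 0]],
  [[0, 0, 0], [0, 0, 0]],
])

```text
t: 33.2
ee_pos: [490.1, 253.4, 60.1]
ee_rot: [-1.07, 1.29, 1.067]
wrist_force: [-0.2, 0.3, -0.7]
width: 61.0
```

```bash
python3 -c "
from h import *
plan((490.2,252.9,15.9),-10.9)
snap('wrist','w17.png')
"
```

```text
t33.20 pos [490.1 253.4  60.1] yaw -10.8 down-err 0.18 turn [0.1 0.1 0.2] w 61.0 F [-0.2  0.3 -0.7]
shift after turn [44.2 -0.2 -0.5]  before turn [44.2 -0.1 -0.6]
```

View pics/w17.png

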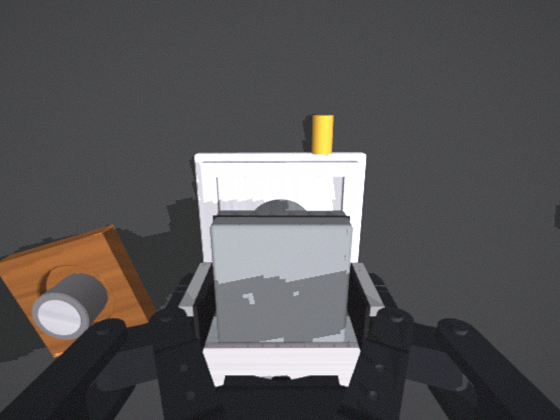

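Pocket (195–366) and cassette (212–351) share the centre line at about 281. Lowering.

Call:
drive_tool([
  [[12, -0.2, -0.5], [0, 0, 0]],
  [[12, 0, 0], [0, 0, 0]],
  [[7, 0, 0], [0, 0, 0]],
  [[4, 0, 0], [0, 0, 0]],
  [[0, 0, 0], [0, 0, 0]],
  [[0, 0, 0], [0, 0, 0]],
])

```text
t: 34.0
ee_pos: [490.2, 252.6, 22.0]
ee_rot: [-1.07, 1.291, 1.067]
wrist_force: [-0.2, 0.2, -0.9]
width: 61.1
```

```bash
python3 -c "
from h import *
plan((490.2,252.9,15.9),-10.9)
"
```

```text
t34.00 pos [490.2 252.6  22. ] yaw -10.8 down-err 0.14 turn [0.1 0.  0.1] w 61.1 F [-0.2  0.2 -0.9]
shift after turn [6.1 0.  0.3]  before turn [6.1 0.1 0.3]
```

Call:
drive_tool([
  [[3, 0, 0], [0, 0, 0]],
  [[2, 0, 0], [0, 0, 0]],
  [[1.2, 0, 0], [0, 0, 0]],
  [[0, 0, 0], [0, 0, 0]],
])

```text
t: 34.5
ee_pos: [490.5, 252.8, 16.0]
ee_rot: [-1.07, 1.29, 1.067]
wrist_force: [0.2, 0.1, -1.5]
width: 61.5
```

Call:
drive_tool([
  [[1, 0, 0], [0, 0, 0]],
  [[1, 0, 0], [0, 0, 0]],
])

```text
t: 34.75
ee_pos: [490.7, 252.9, 15.9]
ee_rot: [-1.069, 1.289, 1.067]
wrist_force: [-4.7, -1.5, 13.5]
width: 61.2
```

Contact at the expected floor height. Releasing.

Call:
drive_tool([
  [[-0.3, 0, 0], [0, 0, 0]],
  [[0, 0, 0], [0, 0, 0]],
], fingers=63)

```text
t: 35.0
ee_pos: [491.0, 253.1, 16.7]
ee_rot: [-1.069, 1.288, 1.067]
wrist_force: [-0.6, 0.2, 0.1]
width: 62.9
```

Call:
drive_tool([
  [[0, 0, 0], [0, 0, 0]],
  [[-4, 0, 0], [0, 0, 0]],
  [[-15, 0, 0], [0, 0, 0]],
  [[-40, 0, 0], [0, 0, 0]],
  [[-45, 0, 0], [0, 0, 0]],
  [[-20, 0, 0], [0, 0, 0]],
  [[0, 0, 0], [0, 0, 0]],
], fingers=72)

```text
t: 35.88
ee_pos: [490.9, 252.8, 148.0]
ee_rot: [-1.068, 1.287, 1.066]
wrist_force: [-0.2, -0.3, 0.3]
width: 71.7
```

```bash
python3 -c "
from h import *
plan((590.2,233.8,100),-10.9)
snap('wrist','w18.png')
"
```

```text
t35.88 pos [490.9 252.8 148. ] yaw -10.9 down-err 0.35 turn [0.  0.2 0.3] w 71.7 F [-0.2 -0.3  0.3]
shift after turn [ 4.800e+01 -1.011e+02  1.000e-01]  before turn [ 4.850e+01 -1.009e+02 -1.000e-01]
```

View pics/w18.png

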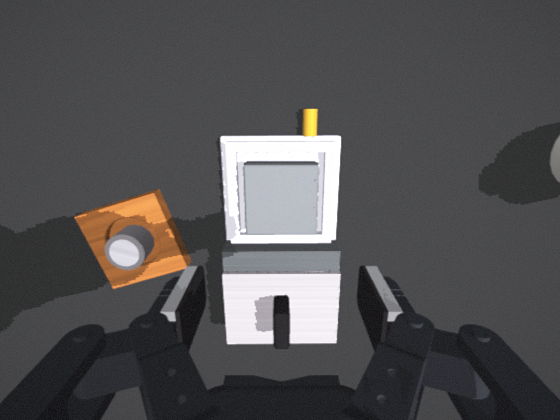

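The cassette lies flat in the pocket (243–319, 163–236) with a gap all round. Now the gate.

Call:
drive_tool([
  [[0, -20, 0], [0, 0.2, 0.3]],
  [[0, -35, 0], [0, 0, 0]],
  [[10, -35, 0], [0, 0, 0]],
  [[20, -11, 0], [0, 0, 0]],
  [[15, 0, 0], [0, 0, 0]],
  [[0, 0, 0], [0, 0, 0]],
  [[0, 0, 0], [0, 0, 0]],
], fingers=45)

```text
t: 36.8
ee_pos: [587.0, 232.3, 93.9]
ee_rot: [-1.069, 1.304, 1.075]
wrist_force: [-0.2, -0.3, -0.7]
width: 44.9
```

```bash
python3 -c "
from h import *
plan((590.2,233.8,48),-10.9)
"
```

```text
t36.80 pos [587.  232.3  93.9] yaw -10.7 down-err 0.7 turn [ 0.1 -0.4 -0.6] w 44.9 F [-0.2 -0.3 -0.7]
shift after turn [45.9 -2.8  2.1]  before turn [45.9 -3.3  2.4]
```

Call:
drive_tool([
  [[5, -2.9, 2.2], [0.1, -0.4, -0.6]],
  [[12, 0, 0], [0, 0, 0]],
  [[0, 0, 0], [0, 0, 0]],
  [[0, 0, 0], [0, 0, 0]],
])

```text
t: 37.3
ee_pos: [590.2, 235.2, 77.3]
ee_rot: [-1.069, 1.289, 1.069]
wrist_force: [0.2, -0.0, -0.9]
width: 45.1
```

```bash
python3 -c "
from h import *
plan((590.2,233.8,48),-10.9)
snap('wrist','w19.png')
"
```

```text
t37.30 pos [590.2 235.2  77.3] yaw -10.8 down-err 0.2 turn [0.1 0.1 0.1] w 45.1 F [ 0.2 -0.  -0.9]
shift after turn [29.3 -0.2 -1.4]  before turn [29.3 -0.2 -1.5]
```

View pics/w19.png

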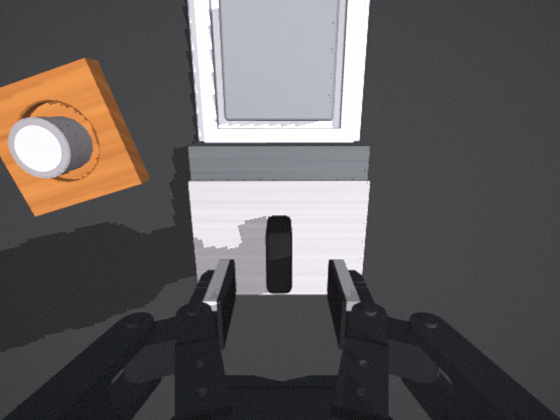

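Call:
drive_tool([
  [[8, -0.2, -1.4], [0, 0, 0]],
  [[10, 0, 0], [0, 0, 0]],
  [[8, 0, 0], [0, 0, 0]],
  [[2.5, 0, 0], [0, 0, 0]],
  [[0, 0, 0], [0, 0, 0]],
])

```text
t: 37.98
ee_pos: [590.0, 233.6, 46.4]
ee_rot: [-1.069, 1.29, 1.069]
wrist_force: [-0.3, -0.3, 0.1]
width: 44.9
```

Call:
drive_tool([
  [[0, 0, 0], [0, 0, 0]],
  [[0, 0, 0], [0, 0, 0]],
  [[0, 0, 0], [0, 0, 0]],
  [[0, 0, 0], [0, 0, 0]],
  [[0, 0, 0], [0, 0, 0]],
], fingers=10, force=30)

```text
t: 38.6
ee_pos: [590.3, 234.0, 46.8]
ee_rot: [-1.07, 1.288, 1.069]
wrist_force: [0.3, 0.2, -1.1]
width: 13.0
```

Call:
drive_tool([
  [[0, 8, 0], [0, 0, 0]],
  [[0, 12, 0], [0, 0, 0]],
  [[0, 12, 0], [0, 0, 0]],
  [[0, 12, 0], [0, 0, 0]],
  [[0, 10, 0], [0, 0, 0]],
  [[0, 6, 0], [0, 0, 0]],
  [[0, 0, 0], [0, 0, 0]],
])

```text
t: 39.48
ee_pos: [526.4, 246.1, 46.8]
ee_rot: [-1.07, 1.288, 1.07]
wrist_force: [-0.9, 0.5, -1.4]
width: 13.3
```

```bash
python3 -c "
from h import *
plan((521.2,246.8,48),-10.9)
"
```

```text
t39.48 pos [526.4 246.1  46.8] yaw -10.7 down-err 0.2 turn [0.2 0.1 0.1] w 13.3 F [-0.9  0.5 -1.4]
shift after turn [-1.2  5.2 -0.3]  before turn [-1.2  5.2 -0.2]
```

Call:
drive_tool([
  [[0, 3, 0], [0, 0, 0]],
  [[0, 2, 0], [0, 0, 0]],
  [[0, 2, 0], [0, 0, 0]],
  [[0, 2, 0], [0, 0, 0]],
])

```text
t: 39.98
ee_pos: [521.4, 247.0, 46.9]
ee_rot: [-1.071, 1.283, 1.064]
wrist_force: [10.9, -0.3, -8.7]
width: 13.1
```

Call:
drive_tool([
  [[0, 2, 0], [0, 0, 0]],
  [[0, 2.5, 0], [0, 0, 0]],
  [[0, 2.5, 0], [0, 0, 0]],
])

```text
t: 40.35
ee_pos: [521.5, 247.0, 46.9]
ee_rot: [-1.074, 1.274, 1.054]
wrist_force: [10.5, 0.2, -9.8]
width: 13.2
```

The gate travelled 70.0 mm between stops, so it is fully shut. Opening, then rising.

Call:
drive_tool([
  [[0, 0, 0], [0, 0, 0]],
  [[0, 0, 0], [0, 0, 0]],
  [[0, 0, 0], [0, 0, 0]],
  [[-20, 0, 0], [0, 0, 0]],
  [[-40, 0, 0], [0, 0, 0]],
  [[-50, 0, 0], [0, 0, 0]],
  [[-50, 25, 0], [0, 0, 0]],
  [[0, 0, 0], [0, 0, 0]],
], fingers=45)

```text
t: 41.35
ee_pos: [491.3, 251.7, 211.1]
ee_rot: [-1.072, 1.278, 1.056]
wrist_force: [0.2, 0.4, 0.0]
width: 44.8
```

```bash
python3 - <<'E'
from h import *
np.set_printoptions(precision=1,suppress=True)
plan()
snap('wrist','w20.png'); snap('top','t20.png'); o,c=snap('side','s20.png')
d=ld('s20'); cv2.imwrite('pics/s20z.png',cv2.resize(d['color'][100:390,170:470],None,fx=2,fy=2,interpolation=cv2.INTER_CUBIC)[:,:,::-1])
E
```

```text
t41.35 pos [491.3 251.7 211.1] yaw -11.0 down-err 1.04 turn [0. 0. 0.] w 44.8 F [0.2 0.4 0. ]
```

View pics/w20.png

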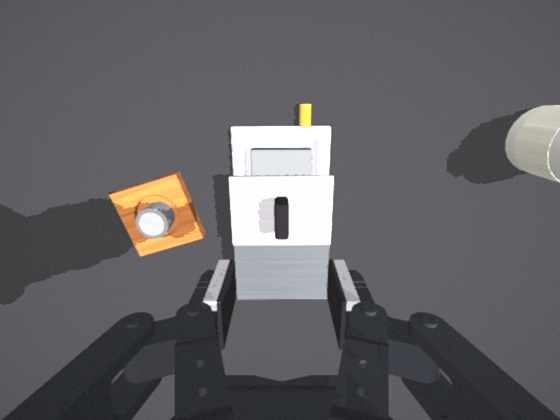

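View pics/s20z.png

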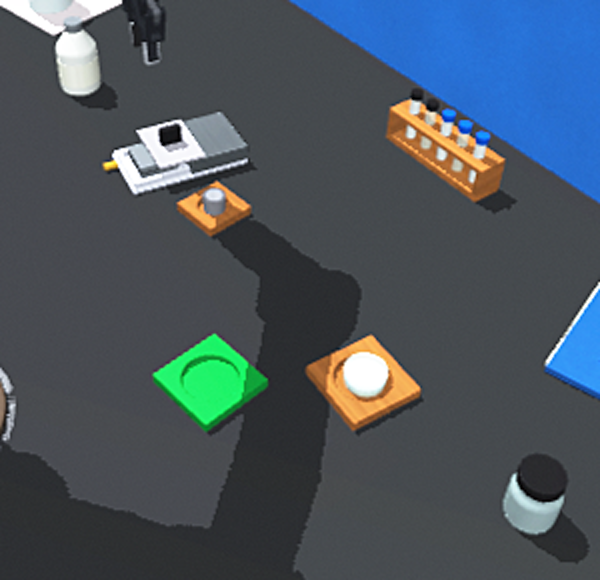

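View pics/t20.png

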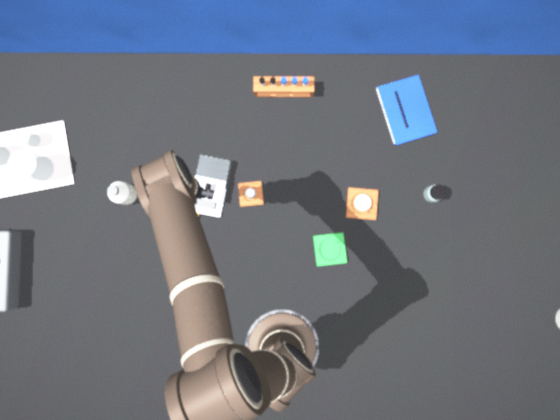

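All pieces are placed and the gate looks shut; the bottle (top 122,192) and jar (437,193) have not moved. One last check of the gate from the wrist picture, then hand in.

```bash
python3 - <<'E'
from h import *
d=ld('w20'); a=np.radians(-10.9);ux=np.array([np.cos(a),np.sin(a)])
Q=np.array([onz(d,u,40)[:2] for u in [(229.5,176.5),(333.5,176.5),(330.5,245),(231.5,245)]])
print('gate', (Q.mean(0)-[489.3,252.9])@ux-32.5, np.linalg.norm(Q-np.roll(Q,-1,0),axis=1).round(1))
A,B=ld('side0')['color'].astype(int),ld('s20')['color'].astype(int)
for n,(x0,x1,y0,y1) in {'bottle':(195,222,105,150),'jar':(415,460,322,370)}.items(): print(n,'mean diff',np.abs(A-B)[y0:y1,x0:x1].mean().round(2))
print(arm.close_job())
E
```

```text
gate 0.28767038155161373 [102.5  74.6 105.2  74.5]
bottle mean diff 1.86
jar mean diff 1.7
the job is handed in; nothing more can be done
None
```

The stack is apart and each piece is in its own place; I handed the job in at about 41.5 s of the 109 s allowed.

- **Tin:** it stands in the small wooden stand's well. I felt the floor at the predicted height, with a brief 28 N push.
- **Dish:** it stands level in the wide wooden stand's well, not the green one. It touched down at about 7 N.
- **Cassette:** I opened the gate to its far stop, and the cassette now lies flat on the pocket floor with a gap on all sides. It touched down at about 13 N.
- **Gate:** I slid it shut to its stop, which came after 70.0 mm of travel. The last wrist picture puts it at 0.3 mm, within measuring error of fully shut.
- **Bottle and jar:** the side pictures before and after show no change beyond image noise. The gripper is open and clear of everything.

None of the last checks failed or disagreed.

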